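# Tighten the fence clamp bolt with a ring spanner

### The arm

A 6-joint arm with a two-finger parallel gripper is mounted at the origin on the work surface. World frame = base frame: x ahead of the robot, y to its left, z up, the work surface at z = 0. Lengths are in m, angles in rad, forces in N, time in s.
With the tool pointing down it reaches from about 0.375 to 0.925 m from the base axis. Payload 5.7 kg.
Tool frame: the origin (TCP) lies on the centre line of the jaws, within the pads' length; the fingertips stand 19 mm ahead of it and the grasp point (between the pads) is the TCP (bot.finger_overhang is the distance from the TCP to the fingertips, in m); z points along the fingers, y is the line along which they close (so a half turn about z gives the same grasp; the last joint's range is limited). The gripper opens to 88 mm and grips with 3 to 60 N. Pads are 20 mm wide; open, the fingers measure 115 mm over their backs; the gripper's body (75 mm by 178 mm) begins 61 mm behind the grasp point.
Start: joints at [1.033, 0.359, 1.51, -0, 1.272, -0.115], TCP at [0.246, 0.547, 0.22] pointing down, gripper open.
Joint ranges: [-2.97, 2.97], [-1.01, 2.36], [0.21, 2.38], [-0.96, 4.11], [0.2, 2.71], [-2.98, 2.98]. Speed limits (rad/s): [2.39, 2.39, 3.14, 3.14, 3.14, 3.14].

### API

Orientations are given as a 3x3 rotation matrix whose columns are the frame's x, y, z axes.
In Python, from plant import bot, imaging, finder gives the robot as it stands. The module is installed in compiled form; this text tells all that it offers.
- The arm moves only by the tool jog_arm, never from a script. Its argument "steps" is a list of rows, each an object of numbers: "x", "y", "z": the shift along the world's x, y, z in m; "ax", "ay", "az": the turn, a rotation vector about the world's x, y, z in degrees; "fingers": the opening, from -1 (shut) to 1 (fully open), so that 0 is half open. In form: [{"x": .., "y": .., "z": .., "ax": .., "ay": .., "az": .., "fingers": ..}, ...]. A call has 1 to 5 rows; each row shifts and turns the commanded pose from where the row before left it; what a row does not reach is not made up. A row lasts 1/8 s, in which the tool goes at most 62.5 mm and 10.7 degrees, less where a joint would pass 70% of its speed; a pose out of reach is approached as far as the arm can. A call with a gripper value outside its range is refused whole. The fingers move at their own pace and stop on an object; "force" is the grip in N (left out, the last holds). Time passes only in rows, so rows that do not move let the fingers close. It gives the time, the measured TCP pose, the force, the opening and the grip force at its end, in the units of the state.
- bot.get_state(): the state, without advancing time (a new reading comes with each control period).
- imaging.grab_frame(name): name is "scene" or "top" or "wrist"; returns a dict with "color" (420x560x3 uint8, blue, green, red), "camera_matrix" (3x3 intrinsics, pixels), "extrinsics" (4x4, takes a point from camera to world coordinates). Camera axes: x right, y down, z forward; pixel columns grow to the right and rows downward; lengths in m; the calibration is good to about 2 mm. A picture is of the moment at which its call begins. There is no depth.
- bot.sign_off(): hands the job in; it is judged then, once.
Trained networks look in the newest picture that a camera, given by its name, has taken for a name from the list of things; names that differ only in an ending like _2 or _b are one class to them, and where a whole thing is asked for, a point or a joint stands for the part that bears it (a point fixed in the world has none). Each returns a list of dicts, best first, with "conf" (0 to 1); they miss things now and then, are a little off and sometimes report something else, mostly with a low value. They report only what shows in the picture. A call takes as long as a camera call. They do not tell look-alikes from the thing itself.
- finder.boxes_of(camera, target): "position" ([x, y, z] in m, in world coordinates, good to about 4 mm: the middle of the surface that is visible of it).
The state is a dict: "clock": time; "qpos": joint angles; "joint_velocities": joint speeds; "joint_torque": joint torques, N m; "ee_pos": TCP position; "ee_rot": TCP orientation; "contact_force": force on the tool from outside, world axes, zero at the start; "ft_torque": the same for the moment, N m; "gripper_width": finger opening in m; "grip_force": force on a finger pad.
Only numpy, scipy, OpenCV 4.12 (cv2) and the standard library are available. Lean on these libraries where they do the work, as an engineer would, in place of code of your own. Each camera call takes 0.05 s, during which the arm holds its last target. There are 200 camera calls.

### The job

Tighten the planer fence's clamp bolt with the ring spanner: put the ring fully down over the square head and turn it clockwise (seen from above) in short swings between the two posts, lifting off and setting back for a new bite, until the bolt comes up firmly against its stop. Feel for the stop and do not force it; keep the gripper's fingers off the clamp and its bolt. Then lay the spanner flat on the cork mat again, without dropping it, and leave everything else where it is.

Things in the scene. Friction and masses are not known exactly. Their poses are not given: they have to be found in the camera images.
- bracket: Green cast fence clamp, fixed. Origin on the bench under the bolt axis. Base 150 x 150 x 12 mm, block 62 x 62 mm up to 50 mm, washer (radius 24) up to 53 mm. Two posts, 14 x 14 mm, 85 mm high, at x -20.6, y +-34.3 mm: the seated spanner's shank points to -x between them and can swing 40 degrees either side of -x before touching one. Aluminium fence at x = 136 to 154 mm, 280 mm wide, 65 mm high.
- bolt_seat (a point): Point on the bolt axis on the washer, 53 mm over the bench, where the underside of a fully seated spanner rests; axes as the bracket's. Nothing higher than the 12 mm base stands on the bracket's -x side beyond the posts.
- bolt_head (a point): Same point, but turning with the bolt head: dark steel square 24 x 24 mm, 7 mm of full square above the washer, then a 4 mm cone tapering from 23.6 to 16 mm diameter (top 64 mm over the bench). Its x axis points at a corner of the square (corners every 90 degrees).
- clamp_bolt (a joint): Angle of the clamp bolt in rad, growing as it is turned clockwise seen from above (tightened). It turns stiffly, about 0.4 N m all the way, stays where it is left, and comes up hard at its stop (0.8 N m is enough there, over 1.2 N m is too much), after 64 to 87 degrees from the start.
- spanner: Loose steel ring spanner, 0.2 to 0.3 kg, 16 mm high throughout, lying flat. Origin at the ring's centre on its underside, z up; the 12 mm wide shank runs along its own -x to a 20 mm round end 172 mm from the ring's centre. Ring 47 mm across; its hole is an eight-pointed star (two 26 mm squares), right through, a notch on its x axis and every 45 degrees: about 5 degrees of play on the head.
- shank (a point): Good place to grip: on the spanner's shank, 75 mm from the ring's centre, at half height (8 mm above its underside); axes as the spanner's.
- mat: Cork mat 270 x 150 x 6 mm fixed on the bench, long side along its x; origin at the centre of its underside. The spanner starts on it and must be laid on it again.
- bowl: Small white plastic bowl, 110 mm across, 50 mm high; bystander, origin under its centre.
- screwdriver: Screwdriver about 215 mm long lying on the bench, red handle; bystander, origin under its middle.
- tin: Tin, 70 mm across, 90 mm high; bystander, origin under its centre.
There are look-alikes about, which are no part of the job. Several things have the shape of the spanner; the one meant has the colours described above.

How it is judged:
On the way, in this order (a step that is already met when the one before it is completed fails the run):
1. the spanner's ring is fully down over the bolt head (horizontal distance between spanner and bolt_seat below 0.005 m and z of spanner in the frame of bolt_seat between -0.004 and 0.005 m), for 0.2 s.
2. the bolt is turned to its stop with the spanner on it (all of step 1 and value of joint clamp_bolt above 1.87 rad), for 0.1 s.
At the end, for the whole second after the job is handed in: the bolt is at its stop (1.95 rad, within 0.08); the spanner lies released, still and flat on the cork mat (ring centre within 150 mm along and 90 mm across of the mat's centre, grip point within 90 mm of it); bowl, screwdriver and tin are within 30 mm of their starts (value of joint clamp_bolt above 1.87 rad and horizontal distance between shank and mat below 0.09 m and x of spanner in the frame of mat between -0.15 and 0.15 m and y of spanner in the frame of mat between -0.09 and 0.09 m and z of spanner in the frame of mat between 0.003 and 0.01 m and angle between spanner's own z axis and vertical below 0.06 rad and linear speed of spanner below 0.01 m/s and distance of each of bowl, screwdriver, tin from where it was at the start of the episode below 0.03 m); the robot touches nothing.
It fails at once if the spanner presses on the clamp (bolt or posts) with more than 140 N, summed over its contacts (about 1.4 N m of torque) (contact force between spanner and bracket above 140 N).
It fails at once if the fingers touch the clamp or its bolt (contact force between the fingers and bracket above 1 N).
It fails at once if the spanner is let go in the air (not held, not at the bolt, over 15 mm above the mat) (contact force between the fingers and spanner below 0.05 N and horizontal distance between spanner and bolt_seat above 0.06 m and z of spanner in the frame of mat above 0.021 m).
It fails at once if a bystander is pushed more than 50 mm (distance of any of bowl, screwdriver, tin from where it was at the start of the episode above 0.05 m).
It also fails if it takes over 72 s, if anything falls off the work surface, if the arm or the gripper's body presses on something with over 40 N, if the wrist force passes 120 N, or if a joint passes its speed limit or range.

## Working session

There is one attempt and no reset: what is moved stays moved. The work goes in short steps, Python scripts to look and compute and a tool call to move; the robot and the scene stay as the last step left them, time stands still between calls to the robot, and variables do not carry over. Pictures are saved under pics/ and viewed, at most 10 in all, crops included, and the job is handed in when it is done.

Besides the shell and the picture viewer there is one more tool, called after "Request:" as name(argument=value, ...) on one line, values as JSON. jog_arm: Moves the arm, as the interface text tells. Its arguments: {"type":"object","properties":{"steps":{"type":"array"},"force":{"type":"number"}},"required":["steps"]}

```bash
mkdir -p pics; cat > h.py <<'E'
import numpy as np, cv2
from plant import bot, imaging, finder
def ray(f,u,v,z):
    K=f["camera_matrix"];T=f["extrinsics"]
    d=T[:3,:3]@np.linalg.solve(K,[u,v,1.]);o=T[:3,3]
    return o+d*(z-o[2])/d[2]
def proj(f,p):
    T=np.linalg.inv(f["extrinsics"]);q=f["camera_matrix"]@(T[:3,:3]@np.array(p)+T[:3,3])
    return q[:2]/q[2]
E
python3 - <<'E'
from h import *
import pickle
fs={}
for c in ("top","scene"):
    f=imaging.grab_frame(c);fs[c]=f;cv2.imwrite(f"pics/{c}0.png",f["color"])
    for t in ("spanner","bracket","mat","bowl","screwdriver","tin","bolt_head"):
        print(c,t,[(np.round(d["position"],3).tolist(),round(d["conf"],2)) for d in finder.boxes_of(c,t)[:4]])
pickle.dump(fs,open("f0.pkl","wb"))
print(fs["top"]["extrinsics"].round(3),fs["top"]["camera_matrix"].round(1))
E
```

```text
top spanner [([0.526, -0.25, 0.019], 0.64)]
top bracket [([0.633, 0.15, 0.022], 0.74), ([0.507, -0.231, 0.006], 0.59)]
top mat [([0.508, -0.229, 0.003], 0.98)]
top bowl [([0.408, 0.398, 0.023], 0.95)]
top screwdriver [([0.504, -0.44, 0.023], 0.73)]
top tin [([0.537, 0.423, 0.091], 0.74)]
top bolt_head [([0.602, 0.144, 0.062], 0.38)]
scene spanner [([0.566, -0.252, 0.028], 0.81), ([0.304, -0.524, 0.015], 0.66), ([0.861, -0.236, 0.014], 0.65)]
scene bracket []
scene mat [([0.517, -0.229, 0.008], 0.85)]
scene bowl [([0.391, 0.389, 0.034], 0.63)]
scene screwdriver [([0.51, -0.444, 0.026], 0.69)]
scene tin [([0.557, 0.426, 0.066], 0.88), ([0.518, -0.23, 0.009], 0.62)]
scene bolt_head [([0.606, 0.141, 0.054], 0.37)]
[[-0.017 -0.999  0.051  0.509]
 [-1.     0.018  0.02  -0.066]
 [-0.021 -0.05  -0.999  1.342]
 [ 0.     0.     0.     1.   ]] [[409.2   0.  282.9]
 [  0.  409.2 206.6]
 [  0.    0.    1. ]]
```

View pics/top0.png

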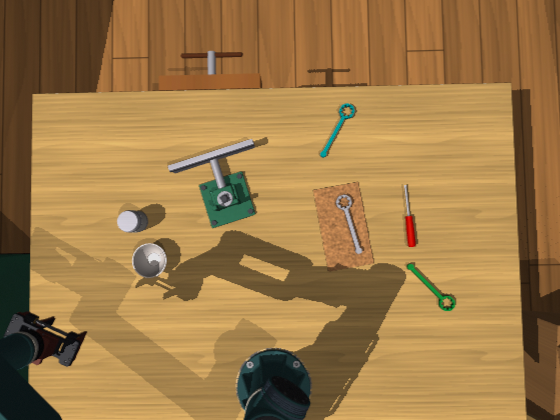

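View pics/scene0.png

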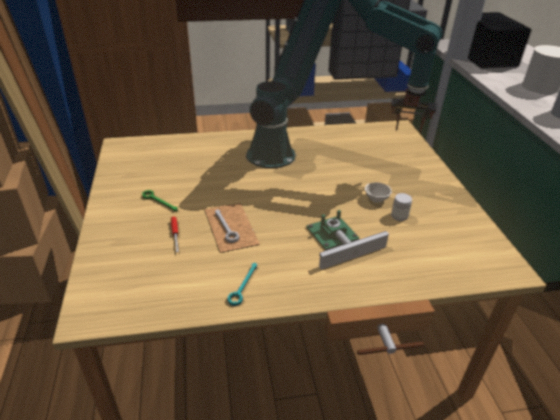

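The top view shows the steel spanner on the cork mat, with its ring at (344,202) and its end at (359,250). The green clamp's bolt is at about (225,198), with the fence running (170,168)–(253,143). The teal and green spanners are look-alikes. The scene view agrees with this. Next I'll work out rough poses from these pixels.

```bash
python3 - <<'E'
from h import *
import pickle
fs=pickle.load(open("f0.pkl","rb"));f=fs["top"]
r=ray(f,344,202,.022);e=ray(f,359,250,.022);d=r-e
print("ring",r,"end",e,np.linalg.norm(d),"yaw",np.degrees(np.arctan2(d[1],d[0])))
a=ray(f,170,169,.065);b=ray(f,253,145,.065);d=a-b
print("fence",a,b,np.linalg.norm(d),"yaw",np.degrees(np.arctan2(d[1],d[0]))-90)
print("bolt",ray(f,225,198,.06))
im=f["color"]
c=np.hstack([cv2.resize(im[130:240,160:270],(400,400),interpolation=cv2.INTER_CUBIC),cv2.resize(im[175:275,305:405],(400,400),interpolation=cv2.INTER_CUBIC)])
cv2.imwrite("pics/crop.png",c)
print(bot.get_state()["ee_rot"].round(3) if hasattr(bot.get_state()["ee_rot"],'round') else bot.get_state()["ee_rot"])
E
```

```text
ring [ 0.58745995 -0.2365396   0.022     ] end [ 0.43269861 -0.2806081   0.022     ] 0.16091334395761853 yaw 15.894374427540065
fence [0.69941179 0.31429478 0.065     ] [0.77025491 0.05070714 0.065     ] 0.2729417426985144 yaw 15.043598785186575
bolt [0.60472528 0.1417809  0.06      ]
[[-0.912  0.41  -0.   ]
 [ 0.41   0.912 -0.   ]
 [-0.    -0.    -1.   ]]
```

View pics/crop.png

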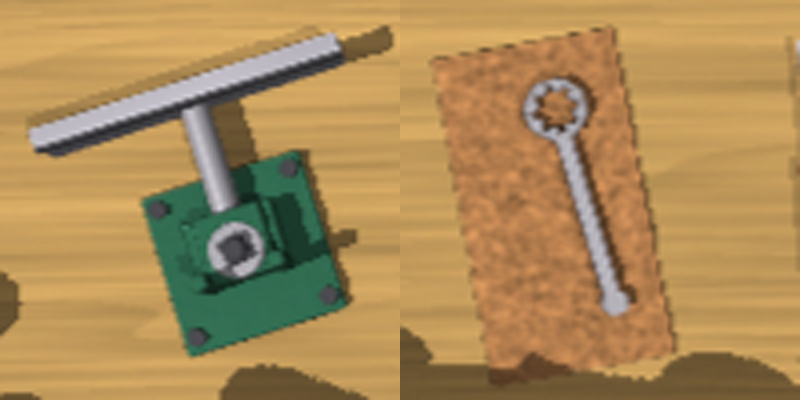

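The crop shows the clamp with its fence side at +x, yaw about 15°, and the bolt square in the washer. The spanner's yaw is about 16.5°. I'll move over the clamp for a wrist view on the way to the spanner.

Request:
jog_arm(steps=[{"x": 0.027, "y": -0.043, "z": 0.01, "az": -10, "fingers": 1}, {"x": 0.027, "y": -0.043, "z": 0.01, "az": -10}, {"x": 0.027, "y": -0.043, "z": 0.01, "az": -10}, {"x": 0.027, "y": -0.043, "z": 0.01, "az": -10}, {"x": 0.027, "y": -0.043, "z": 0.01, "az": -10}], force=60)

```text
schema error: expected keys x, y, z, ax, ay, az, fingers
```

Request:
jog_arm(steps=[{"x": 0.027, "y": -0.043, "z": 0.01, "az": -10}, {"x": 0.027, "y": -0.043, "z": 0.01, "az": -10}, {"x": 0.027, "y": -0.043, "z": 0.01, "az": -10}, {"x": 0.027, "y": -0.043, "z": 0.01, "az": -10}, {"x": 0.027, "y": -0.043, "z": 0.01, "az": -10}])

```text
schema error: expected keys x, y, z, ax, ay, az, fingers
```

Request:
jog_arm(steps=[{"az": -10}, {"az": -10}, {"az": -10}, {"az": -10}, {"az": 0}])

```text
schema error: expected keys x, y, z, ax, ay, az, fingers
```

```bash
python3 - <<'E'
from h import *
import pickle
f=imaging.grab_frame("wrist");pickle.dump(f,open("w1.pkl","wb"))
cv2.imwrite("pics/w1.png",f["color"])
s=bot.get_state();print(s["clock"],s["ee_pos"],np.round(s["ee_rot"],3),s["contact_force"],s["ft_torque"])
print(f["extrinsics"].round(3),f["camera_matrix"].round(0),proj(f,[.605,.142,.06]))
E
```

```text
0.85 [0.24618741 0.54712771 0.22002229] [[-0.912  0.41  -0.   ]
 [ 0.41   0.912 -0.   ]
 [ 0.    -0.    -1.   ]] [ 0.80456314 -0.9034581   0.12604273] [ 0.02955204 -0.04645106  0.02522017]
[[ 0.41   0.878  0.247  0.177]
 [ 0.912 -0.394 -0.112  0.577]
 [-0.001  0.271 -0.963  0.385]
 [ 0.     0.     0.     1.   ]] [[350.   0. 274.]
 [  0. 350. 210.]
 [  0.   0.   1.]] [108.99228865 554.33610159]
```

View pics/w1.png

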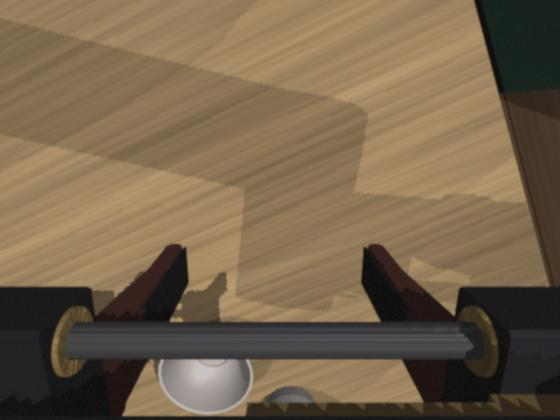

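I got the row format wrong: all seven keys are required. The wrist view shows the area on the tool's +x side, with the fingers at the bottom of the picture, so pointing tool x towards the ring is a good choice.

Request:
jog_arm(steps=[{"x": 0.027, "y": -0.043, "z": 0.01, "ax": 0, "ay": 0, "az": -10, "fingers": 1}, {"x": 0.027, "y": -0.043, "z": 0.01, "ax": 0, "ay": 0, "az": -10, "fingers": 1}, {"x": 0.027, "y": -0.043, "z": 0.01, "ax": 0, "ay": 0, "az": -10, "fingers": 1}, {"x": 0.027, "y": -0.043, "z": 0.01, "ax": 0, "ay": 0, "az": -10, "fingers": 1}, {"x": 0.027, "y": -0.043, "z": 0.01, "ax": 0, "ay": 0, "az": -10, "fingers": 1}], force=60)

```text
clock: 1.48
ee_pos: [0.3819, 0.3308, 0.2705]
ee_rot: [[-0.267, 0.964, 0.0], [0.964, 0.267, 0.0], [0.0, 0.0, -1.0]]
contact_force: [-0.1, 0.6, 0.2]
gripper_width: 0.0876
grip_force: 0.0
```

Request:
jog_arm(steps=[{"x": 0.027, "y": -0.043, "z": 0.01, "ax": 0, "ay": 0, "az": -10, "fingers": 1}, {"x": 0.027, "y": -0.043, "z": 0.01, "ax": 0, "ay": 0, "az": -10, "fingers": 1}, {"x": 0.027, "y": -0.043, "z": 0.01, "ax": 0, "ay": 0, "az": -10, "fingers": 1}, {"x": 0.027, "y": -0.043, "z": 0.01, "ax": 0, "ay": 0, "az": -10, "fingers": 1}, {"x": 0.027, "y": -0.043, "z": 0.01, "ax": 0, "ay": 0, "az": -10, "fingers": 1}])

```text
clock: 2.1
ee_pos: [0.5169, 0.1156, 0.3205]
ee_rot: [[0.567, 0.824, 0.0], [0.824, -0.567, 0.0], [0.0, 0.0, -1.0]]
contact_force: [1.1, 0.4, -1.0]
gripper_width: 0.0879
grip_force: 0.0
```

Request:
jog_arm(steps=[{"x": 0, "y": 0, "z": -0.02, "ax": 0, "ay": 0, "az": -10, "fingers": 1}, {"x": 0, "y": 0, "z": -0.02, "ax": 0, "ay": 0, "az": -10, "fingers": 1}, {"x": 0, "y": 0, "z": -0.02, "ax": 0, "ay": 0, "az": -10, "fingers": 1}, {"x": 0, "y": 0, "z": -0.02, "ax": 0, "ay": 0, "az": -9, "fingers": 1}, {"x": 0, "y": 0, "z": 0, "ax": 0, "ay": 0, "az": 0, "fingers": 1}])

```text
clock: 2.72
ee_pos: [0.5149, 0.117, 0.2387]
ee_rot: [[0.957, 0.29, -0.003], [0.29, -0.957, -0.0], [-0.003, -0.001, -1.0]]
contact_force: [-0.1, 0.8, -0.4]
gripper_width: 0.0878
grip_force: 0.0
```

```bash
python3 - <<'E'
from h import *
import pickle
f=imaging.grab_frame("wrist");pickle.dump(f,open("w1.pkl","wb"))
cv2.imwrite("pics/w1.png",f["color"])
s=bot.get_state();print(s["clock"],s["ee_pos"],np.round(s["ee_rot"],3),s["contact_force"],s["ft_torque"])
print(f["extrinsics"].round(3),f["camera_matrix"].round(0),proj(f,[.605,.142,.06]))
E
```

```text
2.775 [0.51578434 0.11710645 0.23979772] [[ 0.957  0.292 -0.001]
 [ 0.292 -0.957  0.   ]
 [-0.001 -0.    -1.   ]] [-0.37423831  0.14784963 -0.68578265] [0.02272927 0.16648888 0.05220002]
[[ 0.29  -0.921 -0.261  0.585]
 [-0.957 -0.279 -0.08   0.138]
 [ 0.     0.273 -0.962  0.403]
 [ 0.     0.     0.     1.   ]] [[350.   0. 274.]
 [  0. 350. 210.]
 [  0.   0.   1.]] [276.20239241  87.56523139]
```

View pics/w1.png

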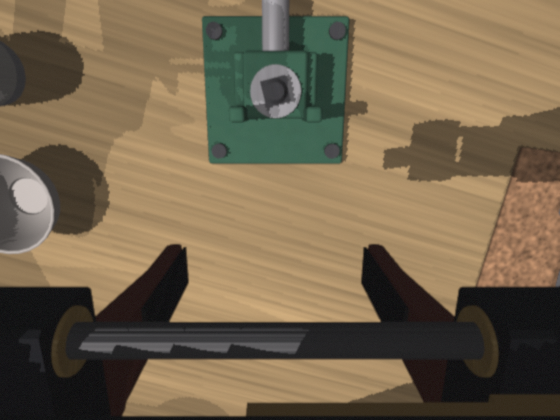

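The wrist view shows the clamp upright, with the washer at about (274,90) and the posts at (238,115) and (312,115). I'll rectify the bolt region to read the square's angle, and move to the spanner at the same time.

```bash
cat >> h.py <<'E'
def rect(f,c,yaw,z,half,n):
    # world patch: image right = -y', up = +x' of frame with given yaw
    cy,sy=np.cos(yaw),np.sin(yaw);pts=[]
    for a,b in((1,1),(1,-1),(-1,-1),(-1,1)):
        X=a*half;Y=b*half;pts.append(proj(f,[c[0]+cy*X-sy*Y,c[1]+sy*X+cy*Y,z]))
    H=cv2.getPerspectiveTransform(np.float32(pts),np.float32([[0,0],[n,0],[n,n],[0,n]]))
    return cv2.warpPerspective(f["color"],H,(n,n),flags=cv2.INTER_CUBIC)
E
python3 - <<'E'
from h import *
import pickle
f=pickle.load(open("w1.pkl","rb"));im=f["color"]
g=im.astype(int);m=((g[...,1]>g[...,2]+25)&(g[...,1]>g[...,0]+8)).astype(np.uint8)
m[250:]=0
n,l,st,ce=cv2.connectedComponentsWithStats(m);k=1+np.argmax(st[1:,4]);c=max(cv2.findContours((l==k).astype(np.uint8),0,2)[0],key=cv2.contourArea)
h=cv2.approxPolyDP(cv2.convexHull(c),8,True)[:,0];print("base",h.tolist())
P=[ray(f,*p,.012)[:2] for p in h];print(np.round(P,4).tolist())
r=cv2.minAreaRect(np.float32(P)*1000);print(r)
A=rect(f,ray(f,274,90,.055)[:2],0.262,.053,.035,400)
B=rect(f,ray(f,274,90,.055)[:2],0.262,.060,.035,400)
cv2.imwrite("pics/bolt.png",np.hstack([A,B]));print(ray(f,274,90,.055))
E
```

```text
base [[203, 18], [259, 17], [305, 53], [342, 117], [338, 162], [210, 161]]
[[0.6497, 0.2323], [0.6669, 0.1787], [0.6487, 0.124], [0.5997, 0.0658], [0.5526, 0.0535], [0.5122, 0.1908]]
((601.9231567382812, 142.16433715820312), (145.5863037109375, 144.92633056640625), 16.79281234741211)
[0.60262072 0.14341661 0.055     ]
```

View pics/bolt.png

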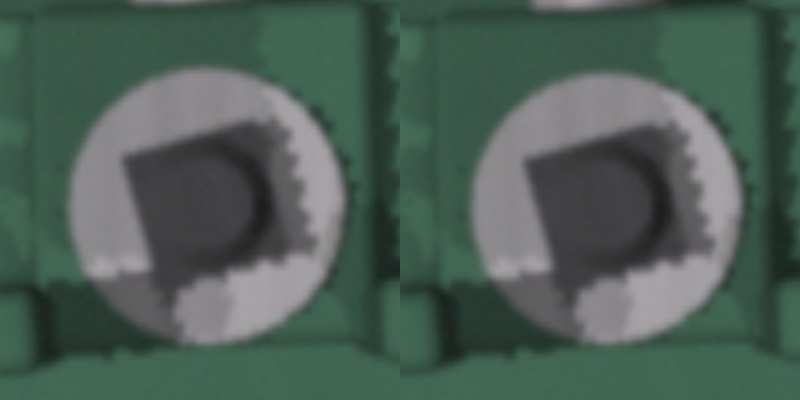

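Request:
jog_arm(steps=[{"x": 0, "y": -0.055, "z": 0, "ax": 0, "ay": 0, "az": 0, "fingers": 1}, {"x": 0, "y": -0.06, "z": 0, "ax": 0, "ay": 0, "az": 0, "fingers": 1}, {"x": 0, "y": -0.06, "z": 0, "ax": 0, "ay": 0, "az": 0, "fingers": 1}, {"x": 0, "y": -0.06, "z": 0, "ax": 0, "ay": 0, "az": 0, "fingers": 1}, {"x": 0, "y": -0.06, "z": 0, "ax": 0, "ay": 0, "az": 0, "fingers": 1}])

```text
clock: 3.4
ee_pos: [0.5168, -0.1802, 0.2416]
ee_rot: [[0.956, 0.292, 0.003], [0.292, -0.956, -0.001], [0.002, 0.002, -1.0]]
contact_force: [1.0, 0.2, 0.6]
gripper_width: 0.0879
grip_force: 0.0
```

Request:
jog_arm(steps=[{"x": -0.01, "y": -0.06, "z": 0, "ax": 0, "ay": 0, "az": 0, "fingers": 1}, {"x": -0.01, "y": -0.02, "z": 0, "ax": 0, "ay": 0, "az": 0, "fingers": 1}, {"x": 0, "y": 0, "z": 0, "ax": 0, "ay": 0, "az": 0, "fingers": 1}, {"x": 0, "y": 0, "z": 0, "ax": 0, "ay": 0, "az": 0, "fingers": 1}])

```text
clock: 3.9
ee_pos: [0.4967, -0.2572, 0.2407]
ee_rot: [[0.957, 0.29, 0.001], [0.29, -0.957, 0.0], [0.001, 0.0, -1.0]]
contact_force: [-0.3, -0.9, 0.4]
gripper_width: 0.0878
grip_force: 0.0
```

```bash
python3 - <<'E'
from h import *
import pickle
f=imaging.grab_frame("wrist");pickle.dump(f,open("w2.pkl","wb"))
cv2.imwrite("pics/w2.png",f["color"])
s=bot.get_state();print(s["clock"],s["ee_pos"],np.round(s["ee_rot"],3))
E
```

```text
3.95 [ 0.49673096 -0.25685202  0.24055514] [[ 0.957  0.291  0.001]
 [ 0.291 -0.957  0.   ]
 [ 0.001  0.    -1.   ]]
```

View pics/w2.png

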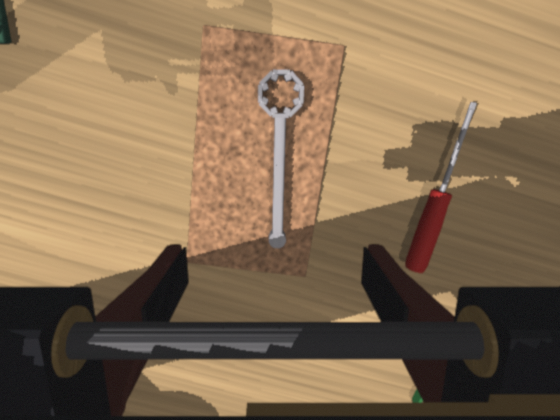

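In the rectified bolt picture, the washer centre is about (207,206), which puts the bolt at (0.602, 0.142). The square's faces are turned about 13° from the patch, so spanner yaws of about 28° or −17° will fit. The w2 picture shows the spanner at ring (281,94) and end (277,241), clear of the screwdriver. Next I'll measure its exact pose.

```bash
python3 - <<'E'
from h import *
import pickle
f=pickle.load(open("w2.pkl","rb"));im=f["color"].astype(int)
m=((im.max(2)-im.min(2)<35)&(im.max(2)>90)).astype(np.uint8)
m[:60]=0;m[252:]=0;m[:,:190]=0;m[:,345:]=0
m=cv2.morphologyEx(m,cv2.MORPH_CLOSE,np.ones((3,3)))
n,l,st,ce=cv2.connectedComponentsWithStats(m);k=1+np.argmax(st[1:,4]);print(st[k])
v,u=np.nonzero(l==k);P=np.array([ray(f,a,b,.022)[:2] for a,b in zip(u,v)])
# shank axis: central pts
ys=[]
for r in range(135,225,3):
    c=u[v==r]
    if len(c): ys.append(ray(f,c.mean(),r,.022)[:2])
ys=np.array(ys);vx,vy,x0,y0=cv2.fitLine(np.float32(ys),2,0,.01,.01).ravel()
if vx<0:vx,vy=-vx,-vy
d=np.array([vx,vy]);o=np.array([x0,y0]);t=(P-o)@d;s=(P-o)@[-vy,vx]
print("yaw",np.degrees(np.arctan2(vy,vx)),"len",t.max()-t.min(),"exp .2055; width ring",np.ptp(s[t>t.max()-.047]))
for tc in (t.max()-.0235,t.min()+.010+.172):print("ring",o+d*tc,"grip",o+d*(tc-.075))
E
```

```text
[ 258   69   47  180 2736]
yaw 15.516739 len 0.19627987646635175 exp .2055; width ring 0.04834915886878498
ring [ 0.58638125 -0.23782663] grip [ 0.51411482 -0.25789062]
ring [ 0.59526532 -0.23536006] grip [ 0.52299889 -0.25542406]
```

Request:
jog_arm(steps=[{"x": 0.0175, "y": -0.001, "z": -0.05, "ax": 0, "ay": 0, "az": -1.4, "fingers": 1}, {"x": 0, "y": 0, "z": -0.055, "ax": 0, "ay": 0, "az": 0, "fingers": 1}, {"x": 0, "y": 0, "z": -0.055, "ax": 0, "ay": 0, "az": 0, "fingers": 0.2}, {"x": 0, "y": 0, "z": -0.04, "ax": 0, "ay": 0, "az": 0, "fingers": 0}, {"x": 0, "y": 0, "z": -0.0125, "ax": 0, "ay": 0, "az": 0, "fingers": 0}], force=60)

```text
clock: 4.58
ee_pos: [0.5127, -0.2565, 0.0254]
ee_rot: [[0.964, 0.267, -0.004], [0.267, -0.964, 0.003], [-0.003, -0.004, -1.0]]
contact_force: [0.4, -0.3, -0.4]
gripper_width: 0.0614
grip_force: 0.0
```

Request:
jog_arm(steps=[{"x": 0, "y": 0, "z": 0, "ax": 0, "ay": 0, "az": 0, "fingers": 0}, {"x": 0, "y": 0, "z": 0, "ax": 0, "ay": 0, "az": 0, "fingers": 0}])

```text
clock: 4.82
ee_pos: [0.5151, -0.2594, 0.0293]
ee_rot: [[0.964, 0.266, 0.003], [0.266, -0.964, -0.002], [0.002, 0.002, -1.0]]
contact_force: [0.7, -0.6, -0.2]
gripper_width: 0.0447
grip_force: 0.0
```

Request:
jog_arm(steps=[{"x": 0, "y": 0, "z": -0.001, "ax": 0, "ay": 0, "az": 0, "fingers": -0.5}, {"x": 0, "y": 0, "z": 0, "ax": 0, "ay": 0, "az": 0, "fingers": -1}, {"x": 0, "y": 0, "z": 0, "ax": 0, "ay": 0, "az": 0, "fingers": -1}, {"x": 0, "y": 0, "z": 0, "ax": 0, "ay": 0, "az": 0, "fingers": -1}, {"x": 0, "y": 0, "z": 0, "ax": 0, "ay": 0, "az": 0, "fingers": -1}], force=60)

```text
clock: 5.45
ee_pos: [0.5136, -0.2589, 0.0265]
ee_rot: [[0.964, 0.265, -0.0], [0.265, -0.964, 0.0], [-0.0, -0.0, -1.0]]
contact_force: [0.8, 0.7, 1.1]
gripper_width: 0.0007
grip_force: 0.0
```

Request:
jog_arm(steps=[{"x": 0, "y": 0, "z": 0, "ax": 0, "ay": 0, "az": 0, "fingers": -1}, {"x": 0, "y": 0, "z": 0, "ax": 0, "ay": 0, "az": 0, "fingers": -1}, {"x": 0, "y": 0, "z": 0, "ax": 0, "ay": 0, "az": 0, "fingers": -1}])

```text
clock: 5.82
ee_pos: [0.5137, -0.2589, 0.0265]
ee_rot: [[0.964, 0.265, -0.0], [0.265, -0.964, 0.0], [-0.0, -0.0, -1.0]]
contact_force: [0.7, -0.7, 0.2]
gripper_width: 0.0006
grip_force: 0.0
```

```bash
python3 - <<'E'
from h import *
import pickle
f=imaging.grab_frame("wrist");g=imaging.grab_frame("top");pickle.dump((f,g),open("w3.pkl","wb"))
s=bot.get_state();print(s["ee_pos"],bot.finger_overhang,s["gripper_width"])
cv2.imwrite("pics/w3.png",np.vstack([f["color"],cv2.resize(g["color"][170:275,300:440],(240,180))[:, :].repeat(1,0) if 0 else cv2.copyMakeBorder(cv2.resize(g["color"][170:275,300:440],(240,180)),0,0,0,320,0)]))
print(finder.boxes_of("wrist","spanner"),finder.boxes_of("top","spanner")[:2])
E
```

```text
[ 0.51368803 -0.25888372  0.02650569] 0.019 0.00039649508750005296
[{'position': [0.5751, -0.2462, 0.0205], 'conf': 0.95}] [{'position': [0.8478, -0.2274, 0.0182], 'conf': 0.78}, {'position': [0.2976, -0.5213, 0.0157], 'conf': 0.77}]
```

View pics/w3.png

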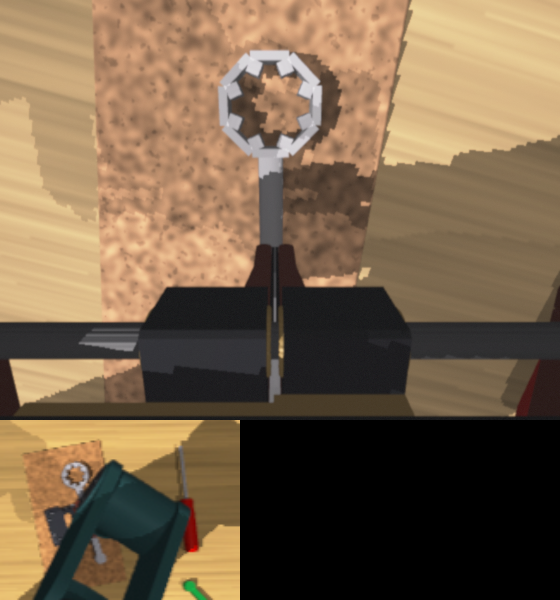

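The fingers shut to 0 mm with no contact. In the wrist view (ring at (271,103), closed tips at about (275,247)) they sit on top of the shank. Working back from the calibration, tips at row 247 are about level with the reported TCP, not 19 mm ahead of it as the interface says. I'll go by the observation: reopen, then feel downward in small steps while watching the force.

Request:
jog_arm(steps=[{"x": 0, "y": 0, "z": 0.006, "ax": 0, "ay": 0, "az": 0, "fingers": 0}, {"x": 0, "y": 0, "z": 0, "ax": 0, "ay": 0, "az": 0, "fingers": 0}, {"x": 0, "y": 0, "z": 0, "ax": 0, "ay": 0, "az": 0, "fingers": 0}, {"x": 0, "y": 0, "z": -0.006, "ax": 0, "ay": 0, "az": 0, "fingers": 0}, {"x": 0, "y": 0, "z": -0.005, "ax": 0, "ay": 0, "az": 0, "fingers": 0}])

```text
clock: 6.65
ee_pos: [0.5135, -0.2587, 0.021]
ee_rot: [[0.964, 0.265, -0.0], [0.265, -0.964, 0.0], [-0.0, -0.0, -1.0]]
contact_force: [0.0, -0.7, 0.3]
gripper_width: 0.0433
grip_force: 0.0
```

Request:
jog_arm(steps=[{"x": 0, "y": 0, "z": -0.002, "ax": 0, "ay": 0, "az": 0, "fingers": 0}, {"x": 0, "y": 0, "z": -0.002, "ax": 0, "ay": 0, "az": 0, "fingers": 0}])

```text
clock: 6.9
ee_pos: [0.5136, -0.2588, 0.0172]
ee_rot: [[0.964, 0.265, -0.0], [0.265, -0.964, 0.0], [-0.0, -0.0, -1.0]]
contact_force: [-0.3, -0.0, -0.9]
gripper_width: 0.044
grip_force: 0.0
```

Request:
jog_arm(steps=[{"x": 0, "y": 0, "z": -0.0015, "ax": 0, "ay": 0, "az": 0, "fingers": 0}, {"x": 0, "y": 0, "z": -0.001, "ax": 0, "ay": 0, "az": 0, "fingers": 0}])

```text
clock: 7.15
ee_pos: [0.5137, -0.2589, 0.015]
ee_rot: [[0.964, 0.265, 0.0], [0.265, -0.964, 0.0], [0.0, 0.0, -1.0]]
contact_force: [0.2, 0.7, 0.0]
gripper_width: 0.0439
grip_force: 0.0
```

At a reported z of 0.015 the tips would be below the mat if the overhang were 19 mm, but there's no contact force. That confirms the offset, so I'll keep feeling down and then close.

Request:
jog_arm(steps=[{"x": 0, "y": 0, "z": -0.002, "ax": 0, "ay": 0, "az": 0, "fingers": 0}, {"x": 0, "y": 0, "z": -0.002, "ax": 0, "ay": 0, "az": 0, "fingers": 0}])

```text
clock: 7.4
ee_pos: [0.5137, -0.2589, 0.011]
ee_rot: [[0.964, 0.265, 0.0], [0.265, -0.964, 0.0], [0.0, -0.0, -1.0]]
contact_force: [0.5, 0.4, 0.6]
gripper_width: 0.0442
grip_force: 0.0
```

Request:
jog_arm(steps=[{"x": 0, "y": 0, "z": 0, "ax": 0, "ay": 0, "az": 0, "fingers": -1}, {"x": 0, "y": 0, "z": 0, "ax": 0, "ay": 0, "az": 0, "fingers": -1}, {"x": 0, "y": 0, "z": 0, "ax": 0, "ay": 0, "az": 0, "fingers": -1}, {"x": 0, "y": 0, "z": 0, "ax": 0, "ay": 0, "az": 0, "fingers": -1}], force=60)

```text
clock: 7.9
ee_pos: [0.5136, -0.2586, 0.0111]
ee_rot: [[0.964, 0.265, -0.0], [0.265, -0.964, 0.0], [-0.0, -0.001, -1.0]]
contact_force: [-0.3, 0.5, 0.7]
gripper_width: 0.011
grip_force: 60.0
```

Request:
jog_arm(steps=[{"x": 0, "y": 0, "z": 0.02, "ax": 0, "ay": 0, "az": 0, "fingers": -1}, {"x": 0, "y": 0, "z": 0.04, "ax": 0, "ay": 0, "az": 0, "fingers": -1}, {"x": 0, "y": 0.02, "z": 0.05, "ax": 0, "ay": 0, "az": 2.5, "fingers": -1}, {"x": 0, "y": 0.05, "z": 0.03, "ax": 0, "ay": 0, "az": 5, "fingers": -1}, {"x": 0, "y": 0.06, "z": 0, "ax": 0, "ay": 0, "az": 5, "fingers": -1}])

```text
clock: 8.52
ee_pos: [0.5158, -0.1291, 0.1537]
ee_rot: [[0.884, 0.468, 0.006], [0.468, -0.884, -0.002], [0.004, 0.005, -1.0]]
contact_force: [0.1, 0.8, -2.5]
gripper_width: 0.0112
grip_force: 60.0
```

Request:
jog_arm(steps=[{"x": 0.005, "y": 0.055, "z": 0, "ax": 0, "ay": 0, "az": 0, "fingers": -1}, {"x": 0.005, "y": 0.055, "z": 0, "ax": 0, "ay": 0, "az": 0, "fingers": -1}, {"x": 0.005, "y": 0.055, "z": 0, "ax": 0, "ay": 0, "az": 0, "fingers": -1}, {"x": 0, "y": 0.05, "z": 0, "ax": 0, "ay": 0, "az": 0, "fingers": -1}, {"x": 0, "y": 0.02, "z": 0, "ax": 0, "ay": 0, "az": 0, "fingers": -1}])

```text
clock: 9.15
ee_pos: [0.5279, 0.1085, 0.1507]
ee_rot: [[0.883, 0.47, -0.001], [0.47, -0.883, 0.0], [-0.001, -0.001, -1.0]]
contact_force: [-0.6, 0.2, -2.6]
gripper_width: 0.0114
grip_force: 60.0
```

```bash
python3 - <<'E'
from h import *
import pickle
imaging.grab_frame("wrist");f=imaging.grab_frame("wrist");s=bot.get_state();pickle.dump((f,s),open("w4.pkl","wb"))
print(s["clock"],s["ee_pos"],np.round(s["ee_rot"],3),s["contact_force"],s["ft_torque"],s["gripper_width"],s["grip_force"])
im=f["color"];cv2.imwrite("pics/w4.png",im)
E
```

```text
9.25 [0.52821296 0.10768667 0.15073271] [[ 0.883  0.47  -0.001]
 [ 0.47  -0.883  0.   ]
 [-0.    -0.    -1.   ]] [ 0.45532404 -0.36146106 -1.84241512] [-0.08146152  0.16959932  0.0053504 ] 0.011116151841300121 59.997602105140686
```

View pics/w4.png

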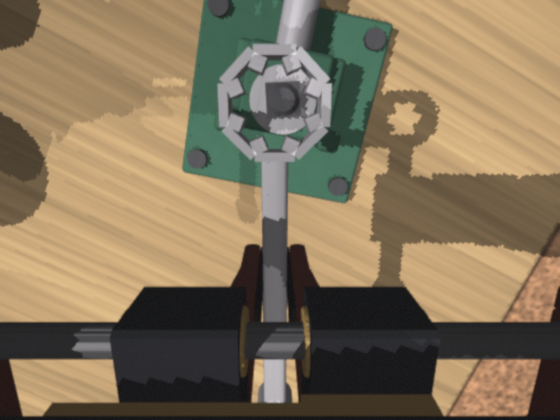

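The w4 picture shows the spanner held straight. The ring centre is about (275,102), already over the bolt, whose top shows at about (285,98). Next I'll compute both in world coordinates.

```bash
python3 - <<'E'
from h import *
import pickle
f,s=pickle.load(open("w4.pkl","rb"));im=f["color"].astype(int)
m=((im.max(2)-im.min(2)<40)&(im.min(2)>140)).astype(np.uint8)
m[:38]=0;m[175:]=0;m[:,:210]=0;m[:,340:]=0
n,l,st,_=cv2.connectedComponentsWithStats(m);k=[i for i in range(1,n) if st[i,4]>15]
v,u=np.nonzero(np.isin(l,k)&(np.indices(l.shape)[0]<158))
print(u.min(),u.max(),v.min(),v.max())
z=s["ee_pos"][2]+.011;p=ray(f,275,102.5,z)
R=np.array(s["ee_rot"]);t=R.T@(p-s["ee_pos"]);print("ring world",p,"tool",t)
a,b=[ray(f,275,r,z) for r in (43,162)];print("ring len",np.linalg.norm(a-b),np.linalg.norm(ray(f,218,102,z)-ray(f,332,102,z)))
# shank direction
q=ray(f,274.5,270,z);d=p-q;print("spanner yaw",np.degrees(np.arctan2(d[1],d[0])),"tool yaw",np.degrees(np.arctan2(R[1,0],R[0,0])))
A=rect(f,[.602,.142],0.293,.064,.03,400)
g=A.mean(2);cv2.imwrite("pics/r4.png",A)
# dark bolt pixels centroid within 12mm
dk=((g<75)).astype(np.uint8);yy,xx=np.indices(g.shape);dk[(xx-200)**2+(yy-200)**2>110**2]=0
n,l,st,ce=cv2.connectedComponentsWithStats(dk);k=1+np.argmax(st[1:,4]);print(st[k],ce[k],(ce[k]-200)/400*.06)
print("bolt top ray",ray(f,286,99,.064), ray(f,286,99,.06))
E
```

```text
218 331 38 157
ring world [0.59523432 0.14494648 0.16173271] tool [ 0.07666434 -0.0013968  -0.01103565]
ring len 0.047818094425537076 0.04780748709305692
spanner yaw 27.87300889933738 tool yaw 28.03135952636375
[ 140  127  142  168 8773] [215.75230822 209.89741252] [0.00236285 0.00148461]
bolt top ray [0.60301346 0.14042324 0.064     ] [0.60319275 0.14037746 0.06      ]
```

View pics/r4.png

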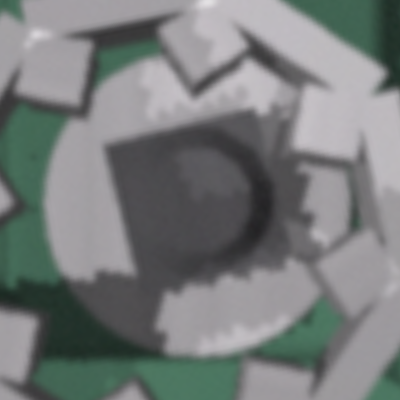

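r4 shows the bolt square with corners at (105,147), (262,108) and its centre at about (203,206). That gives a bolt position of (0.6017, 0.1418) and a face direction of about 29.5°. I've now used all 10 pictures, so from here I'll work by numbers and feel.

Request:
jog_arm(steps=[{"x": 0.0075, "y": -0.005, "z": -0.03, "ax": 0, "ay": 0, "az": 1.5, "fingers": -1}, {"x": 0, "y": 0, "z": -0.03, "ax": 0, "ay": 0, "az": 0, "fingers": -1}, {"x": 0, "y": 0, "z": -0.018, "ax": 0, "ay": 0, "az": 0, "fingers": -1}, {"x": 0, "y": 0, "z": 0, "ax": 0, "ay": 0, "az": 0, "fingers": -1}])

```text
clock: 9.75
ee_pos: [0.5349, 0.0995, 0.0716]
ee_rot: [[0.872, 0.489, -0.004], [0.489, -0.872, -0.001], [-0.003, -0.001, -1.0]]
contact_force: [0.4, -0.1, -3.1]
gripper_width: 0.0115
grip_force: 60.0
```

Request:
jog_arm(steps=[{"x": 0, "y": 0, "z": -0.004, "ax": 0, "ay": 0, "az": 0, "fingers": -1}, {"x": 0, "y": 0, "z": 0, "ax": 0, "ay": 0, "az": 0, "fingers": -1}, {"x": 0, "y": 0, "z": 0, "ax": 0, "ay": 0, "az": 0, "fingers": -1}])

```text
clock: 10.12
ee_pos: [0.5367, 0.1011, 0.0697]
ee_rot: [[0.871, 0.491, 0.001], [0.491, -0.871, 0.0], [0.001, 0.0, -1.0]]
contact_force: [-0.6, -0.2, -2.3]
gripper_width: 0.0113
grip_force: 60.0
```

```bash
cat > st.py <<'E'
from h import *
B=np.array([.6017,.1418])
def show():
    s=bot.get_state();R=np.array(s["ee_rot"]);e=np.array(s["ee_pos"]);F=np.array(s["contact_force"]);M=np.array(s["ft_torque"])
    r=e[:2]-B;off=R@[.0767,-.0014,-.011]
    print("t",round(s["clock"],2),"ee",e.round(4),"yaw",round(np.degrees(np.arctan2(R[1,0],R[0,0])),2),"ring-B mm",((e+off)[:2]-B).round(4)*1000,"F",F.round(1),"M",M.round(2),"Mbolt",round(r[0]*F[1]-r[1]*F[0]+M[2],2),"rxF",round(r[0]*F[1]-r[1]*F[0],2),"w",round(s["gripper_width"],4))
if __name__=="__main__":show()
E
python3 st.py
```

```text
t 10.12 ee [0.5367 0.1011 0.0697] yaw 29.38 ring-B mm [ 1.1 -1.9] F [-0.6 -0.2 -2.3] M [-0.05  0.13 -0.03] Mbolt -0.04 rxF -0.01 w 0.0113
```

Request:
jog_arm(steps=[{"x": -0.001, "y": 0.0018, "z": 0, "ax": 0, "ay": 0, "az": 0, "fingers": -1}, {"x": 0, "y": 0, "z": -0.003, "ax": 0, "ay": 0, "az": 0, "fingers": -1}, {"x": 0, "y": 0, "z": 0, "ax": 0, "ay": 0, "az": 0, "fingers": -1}])

```text
clock: 10.5
ee_pos: [0.5349, 0.103, 0.0658]
ee_rot: [[0.871, 0.491, -0.001], [0.491, -0.871, 0.0], [-0.0, -0.0, -1.0]]
contact_force: [-0.3, -0.7, -2.0]
gripper_width: 0.0117
grip_force: 60.0
```

```bash
python3 st.py
```

```text
t 10.5 ee [0.5349 0.103  0.0658] yaw 29.39 ring-B mm [-0.6  0.1] F [-0.3 -0.7 -2. ] M [-0.04  0.15  0.03] Mbolt 0.06 rxF 0.03 w 0.0117
```

Request:
jog_arm(steps=[{"x": 0, "y": 0, "z": -0.002, "ax": 0, "ay": 0, "az": 0, "fingers": -1}, {"x": 0, "y": 0, "z": -0.001, "ax": 0, "ay": 0, "az": 0, "fingers": -1}, {"x": 0, "y": 0, "z": 0, "ax": 0, "ay": 0, "az": 0, "fingers": -1}])

```text
clock: 10.88
ee_pos: [0.5352, 0.1029, 0.0631]
ee_rot: [[0.871, 0.491, 0.0], [0.491, -0.871, 0.0], [0.0, -0.0, -1.0]]
contact_force: [-1.5, 0.2, 0.7]
gripper_width: 0.0116
grip_force: 60.0
```

```bash
python3 st.py
```

```text
t 10.88 ee [0.5352 0.1029 0.0631] yaw 29.38 ring-B mm [-0.3 -0. ] F [-1.5  0.2  0.7] M [0.01 0.1  0.04] Mbolt -0.03 rxF -0.07 w 0.0116
```

Request:
jog_arm(steps=[{"x": -0.0004, "y": 0, "z": -0.001, "ax": 0, "ay": 0, "az": 0, "fingers": -1}, {"x": 0, "y": 0, "z": 0, "ax": 0, "ay": 0, "az": 0, "fingers": -1}])

```text
clock: 11.12
ee_pos: [0.5351, 0.103, 0.0622]
ee_rot: [[0.871, 0.49, 0.001], [0.49, -0.871, 0.0], [0.001, 0.0, -1.0]]
contact_force: [-0.7, -0.6, 2.0]
gripper_width: 0.0115
grip_force: 60.0
```

```bash
python3 st.py
```

```text
t 11.12 ee [0.5351 0.103  0.0622] yaw 29.37 ring-B mm [-0.4  0. ] F [-0.7 -0.6  2. ] M [ 0.17 -0.05  0.04] Mbolt 0.06 rxF 0.02 w 0.0115
```

```bash
python3 - <<'E'
from h import *
import pickle
for nm in("w1","w4"):
    f=pickle.load(open(nm+".pkl","rb"));f=f[0] if nm=="w4" else f
    A=rect(f,[.6017,.1418],0.2618,.060,.03,400)
    g=cv2.GaussianBlur(A,(0,0),3).mean(2);t=np.radians(14)
    # scan lines across expected edges; local axes: e=edge dir (right,up), n=outward normal
    for lab,n,e in(("top(+x)",np.array([-np.sin(t),-np.cos(t)]),np.array([np.cos(t),-np.sin(t)])),("left(+y)",np.array([-np.cos(t),np.sin(t)]),np.array([np.sin(t),np.cos(t)]))):
        P=[]
        for k in np.linspace(-60,50 if lab[0]=="t" else 30,40):
            d=np.arange(50,112,.5);p=np.array([200,200])+np.outer(d,n)+k*e
            v=cv2.remap(g.astype(np.float32),np.float32(p[:,:1]),np.float32(p[:,1:]),1).ravel()
            i=np.argmax(np.gradient(v));P.append(p[i])
        P=np.array(P);vx,vy,x0,y0=cv2.fitLine(np.float32(P),cv2.DIST_HUBER,0,.01,.01).ravel()
        a=np.degrees(np.arctan2(-vy,vx))%90;q=P-[x0,y0];res=np.abs(q@[-vy,vx])
        print(nm,lab,"edge ang world",a+15,"dist mm",abs(np.dot([x0-200,y0-200],[-vy,vx]))*.15,"res px",np.median(res).round(2),res.max().round(1))
E
```

```text
w1 top(+x) edge ang world 30.54242 dist mm 12.1338625 res px 0.53 2.4
w1 left(+y) edge ang world 31.85395 dist mm 11.980808 res px 0.78 2.0
w4 top(+x) edge ang world 30.621517 dist mm 12.245861 res px 0.66 2.2
w4 left(+y) edge ang world 30.79322 dist mm 12.207924 res px 0.44 1.7
```

The edge fits give a square angle of 30.8° and confirm the centre to within 0.2 mm. I'll turn 1.5° more about the ring and go down.

Request:
jog_arm(steps=[{"x": 0.0013, "y": -0.0017, "z": 0.001, "ax": 0, "ay": 0, "az": 1.5, "fingers": -1}, {"x": 0, "y": 0, "z": -0.002, "ax": 0, "ay": 0, "az": 0, "fingers": -1}, {"x": 0, "y": 0, "z": 0, "ax": 0, "ay": 0, "az": 0, "fingers": -1}])

```text
clock: 11.5
ee_pos: [0.5364, 0.1013, 0.0611]
ee_rot: [[0.858, 0.513, 0.0], [0.513, -0.858, 0.0], [0.001, -0.0, -1.0]]
contact_force: [-0.6, 0.2, 4.6]
gripper_width: 0.0115
grip_force: 60.0
```

```bash
python3 st.py
```

```text
t 11.5 ee [0.5364 0.1013 0.0611] yaw 30.86 ring-B mm [-0.2  0. ] F [-0.6  0.2  4.6] M [ 0.22 -0.16  0.08] Mbolt 0.03 rxF -0.04 w 0.0115
```

Request:
jog_arm(steps=[{"x": 0, "y": 0, "z": -0.001, "ax": 0, "ay": 0, "az": 0, "fingers": -1}, {"x": 0, "y": 0, "z": 0, "ax": 0, "ay": 0, "az": 0, "fingers": -1}])

```text
clock: 11.75
ee_pos: [0.5371, 0.1018, 0.0598]
ee_rot: [[0.858, 0.513, 0.002], [0.513, -0.858, 0.001], [0.002, 0.0, -1.0]]
contact_force: [4.4, 4.5, -5.5]
gripper_width: 0.0114
grip_force: 60.0
```

```bash
python3 st.py
```

```text
t 11.75 ee [0.5371 0.1018 0.0598] yaw 30.87 ring-B mm [0.5 0.5] F [ 4.4  4.5 -5.5] M [ 0.55 -0.43  0.05] Mbolt -0.06 rxF -0.11 w 0.0114
```

Request:
jog_arm(steps=[{"x": 0, "y": 0, "z": 0, "ax": 0, "ay": 0, "az": 0, "fingers": -1}, {"x": 0, "y": 0, "z": 0, "ax": 0, "ay": 0, "az": 0, "fingers": -1}])

```text
clock: 12.0
ee_pos: [0.5371, 0.1018, 0.0597]
ee_rot: [[0.858, 0.513, 0.002], [0.513, -0.858, 0.001], [0.002, 0.0, -1.0]]
contact_force: [3.8, 3.8, -5.2]
gripper_width: 0.0116
grip_force: 60.0
```

```bash
python3 st.py
```

```text
t 12.0 ee [0.5371 0.1018 0.0597] yaw 30.87 ring-B mm [0.5 0.5] F [ 3.8  3.8 -5.2] M [ 0.55 -0.43  0.07] Mbolt -0.02 rxF -0.09 w 0.0116
```

Request:
jog_arm(steps=[{"x": 0.0006, "y": 0.0006, "z": 0, "ax": 0, "ay": 0, "az": 0, "fingers": -1}, {"x": 0, "y": 0, "z": 0, "ax": 0, "ay": 0, "az": 0, "fingers": -1}])

```text
clock: 12.25
ee_pos: [0.5371, 0.102, 0.0598]
ee_rot: [[0.858, 0.513, 0.0], [0.513, -0.858, 0.0], [0.001, -0.0, -1.0]]
contact_force: [2.5, 3.3, -3.8]
gripper_width: 0.0113
grip_force: 60.0
```

```bash
python3 st.py
```

```text
t 12.25 ee [0.5371 0.102  0.0598] yaw 30.88 ring-B mm [0.5 0.8] F [ 2.5  3.3 -3.8] M [ 0.41 -0.4   0.03] Mbolt -0.08 rxF -0.11 w 0.0113
```

Request:
jog_arm(steps=[{"x": 0, "y": 0, "z": -0.001, "ax": 0, "ay": 0, "az": 0, "fingers": -1}, {"x": 0, "y": 0, "z": 0, "ax": 0, "ay": 0, "az": 0, "fingers": -1}])

```text
clock: 12.5
ee_pos: [0.5371, 0.102, 0.0591]
ee_rot: [[0.858, 0.513, 0.001], [0.513, -0.858, 0.0], [0.001, 0.0, -1.0]]
contact_force: [3.5, 3.2, -3.6]
gripper_width: 0.011
grip_force: 60.0
```

```bash
python3 st.py
```

```text
t 12.5 ee [0.5371 0.102  0.0591] yaw 30.87 ring-B mm [0.5 0.7] F [ 3.5  3.2 -3.6] M [ 0.45 -0.51  0.03] Mbolt -0.04 rxF -0.07 w 0.011
```

Request:
jog_arm(steps=[{"x": 0.0003, "y": 0.0004, "z": -0.001, "ax": 0, "ay": 0, "az": 0, "fingers": -1}, {"x": 0, "y": 0, "z": 0, "ax": 0, "ay": 0, "az": 0, "fingers": -1}])

```text
clock: 12.75
ee_pos: [0.537, 0.1021, 0.0581]
ee_rot: [[0.858, 0.513, -0.0], [0.513, -0.858, -0.0], [-0.0, 0.0, -1.0]]
contact_force: [1.9, 2.6, -1.9]
gripper_width: 0.0115
grip_force: 60.0
```

```bash
python3 st.py
```

```text
t 12.75 ee [0.537  0.1021 0.0581] yaw 30.88 ring-B mm [0.4 0.9] F [ 1.9  2.6 -1.9] M [ 0.36 -0.39  0.01] Mbolt -0.08 rxF -0.09 w 0.0115
```

Request:
jog_arm(steps=[{"x": 0, "y": 0, "z": -0.001, "ax": 0, "ay": 0, "az": 0, "fingers": -1}, {"x": 0, "y": 0, "z": 0, "ax": 0, "ay": 0, "az": 0, "fingers": -1}])

```text
clock: 13.0
ee_pos: [0.537, 0.1021, 0.0572]
ee_rot: [[0.858, 0.513, 0.0], [0.513, -0.858, -0.0], [0.0, 0.0, -1.0]]
contact_force: [0.7, 0.5, 2.0]
gripper_width: 0.0114
grip_force: 60.0
```

```bash
python3 st.py
```

```text
t 13.0 ee [0.537  0.1021 0.0572] yaw 30.88 ring-B mm [0.4 0.9] F [0.7 0.5 2. ] M [ 0.19 -0.32  0.03] Mbolt 0.03 rxF -0.0 w 0.0114
```

Request:
jog_arm(steps=[{"x": 0, "y": 0, "z": -0.001, "ax": 0, "ay": 0, "az": 0, "fingers": -1}, {"x": 0, "y": 0, "z": 0, "ax": 0, "ay": 0, "az": 0, "fingers": -1}])

```text
clock: 13.25
ee_pos: [0.5368, 0.102, 0.0564]
ee_rot: [[0.858, 0.513, -0.0], [0.513, -0.858, -0.0], [-0.0, 0.0, -1.0]]
contact_force: [-0.7, 0.2, 6.4]
gripper_width: 0.0112
grip_force: 60.0
```

```bash
python3 st.py
```

```text
t 13.25 ee [0.5368 0.102  0.0564] yaw 30.88 ring-B mm [0.3 0.8] F [-0.7  0.2  6.4] M [ 0.22 -0.17  0.02] Mbolt -0.02 rxF -0.04 w 0.0112
```

The ring is seated, with the vertical force building on the washer. Next I'll tabulate the arc increments for turning about the bolt.

```bash
cat > arc.py <<'E'
import numpy as np,sys
def ee(p,P): p=np.radians(p);return np.array(P)-.0767*np.array([np.cos(p),np.sin(p)])+.0014*np.array([np.sin(p),-np.cos(p)])
a,b,s=map(float,sys.argv[1:4]);P=[.602,.1426]
n=int(round(abs(b-a)/s));x=np.linspace(a,b,n+1)
for i in range(n):print(round(x[i+1],1),((ee(x[i+1],P)-ee(x[i],P))*1000).round(1), ee(x[i+1],P).round(4))
E
python3 arc.py 30.9 -17.1 4
```

```text
26.9 [-2.7  4.6] [0.5342 0.1066]
22.9 [-2.3  4.8] [0.5319 0.1115]
18.9 [-2.  5.] [0.5299 0.1164]
14.9 [-1.6  5.1] [0.5282 0.1215]
10.9 [-1.3  5.2] [0.5269 0.1267]
6.9 [-0.9  5.3] [0.526 0.132]
2.9 [-0.6  5.3] [0.5255 0.1373]
-1.1 [-0.2  5.4] [0.5253 0.1427]
-5.1 [0.2 5.4] [0.5255 0.148 ]
-9.1 [0.6 5.3] [0.526  0.1533]
-13.1 [0.9 5.3] [0.527  0.1586]
-17.1 [1.3 5.2] [0.5283 0.1638]
```

Request:
jog_arm(steps=[{"x": -0.0027, "y": 0.0046, "z": 0, "ax": 0, "ay": 0, "az": -4, "fingers": -1}, {"x": -0.0023, "y": 0.0048, "z": 0, "ax": 0, "ay": 0, "az": -4, "fingers": -1}, {"x": 0, "y": 0, "z": 0, "ax": 0, "ay": 0, "az": 0, "fingers": -1}])

```text
clock: 13.62
ee_pos: [0.5324, 0.112, 0.0565]
ee_rot: [[0.921, 0.39, 0.001], [0.39, -0.921, 0.0], [0.001, 0.0, -1.0]]
contact_force: [1.5, 3.2, 4.6]
gripper_width: 0.0112
grip_force: 60.0
```

```bash
python3 st.py
```

```text
t 13.62 ee [0.5324 0.112  0.0565] yaw 22.94 ring-B mm [0.8 1.4] F [1.5 3.2 4.6] M [ 0.58 -0.41  0.15] Mbolt -0.02 rxF -0.17 w 0.0112
```

The torque at the bolt reads about zero after 8°, so I'll check numerically whether the ring really dropped or the spanner pitched in the grip.

```bash
cat > rm.py <<'E'
from h import *
import pickle,sys
# match ring appearance of w4 (held level) against now, over scale and shift
f0=pickle.load(open("w4.pkl","rb"))[0];f=imaging.grab_frame("wrist")
cv2.imwrite(f"pics/{sys.argv[1]}.png",f["color"]);pickle.dump((f,bot.get_state()),open(sys.argv[1]+".pkl","wb"))
def ext(f):
    im=f["color"].astype(int);m=((im.max(2)-im.min(2)<40)&(im.min(2)>120)).astype(np.uint8)
    o=[]
    for r in range(85,121,4):
        c=np.nonzero(m[r,195:355])[0]+195;o.append((c.min(),c.max()))
    c=np.nonzero(m[150:240,270:280].mean(1)>.3)[0];
    w=[]
    for r in (185,200,215,230):
        c=np.nonzero(((im.max(2)-im.min(2))<30)[r,250:300]&(im[r,250:300].min(1)>70))[0]+250;w.append((c.min(),c.max()) if len(c) else None)
    return o,w
for g in(f0,f):
    o,w=ext(g);print("rows",[tuple(map(int,a)) for a in o],"shank",[tuple(map(int,a)) if a else a for a in w])
E
python3 rm.py w5; python3 - <<'E'
import sys;sys.path.insert(0,'.')
E
python3 - <<'E'
from h import *
import pickle
a=pickle.load(open("w4.pkl","rb"))[0]["color"];b=pickle.load(open("w5.pkl","rb"))[0]["color"]
E=lambda i:cv2.Canny(cv2.GaussianBlur(i,(0,0),1),40,110)
# ring annulus edges template in w4: outer part only, around (275,102.5)
yy,xx=np.indices(a.shape[:2]);rr=np.hypot(xx-275,(yy-102.5)*114/119)
T=(E(a)>0)&(rr>48)&(rr<62)&(yy<150)
p=np.argwhere(T)[:,::-1]-[275,102.5]
D=cv2.distanceTransform((E(b)==0).astype(np.uint8),2,3)
best=[]
for s in np.arange(.9,1.16,.01):
    for dx in range(-8,9):
        for dy in np.arange(-30,31):
            q=np.round(p*s+[275+dx,102.5+dy]).astype(int);ok=(q>=0).all(1)&(q[:,1]<420)
            if ok.mean()>.9:best.append((np.minimum(D[q[ok,1],q[ok,0]],5).mean(),round(s,2),dx,dy))
print(sorted(best)[:5],len(p))
E
```

```text
rows [(218, 331), (218, 331), (218, 331), (218, 330), (218, 330), (218, 330), (219, 330), (219, 330), (219, 329)] shank [(252, 287), (262, 286), (262, 286), (264, 286)]
rows [(215, 331), (215, 331), (215, 330), (215, 330), (215, 330), (216, 330), (216, 330), (216, 329), (216, 329)] shank [(260, 287), (260, 287), (261, 286), (262, 299)]
[(np.float32(0.81068176), np.float64(1.02), -1, np.int64(0)), (np.float32(0.8269487), np.float64(1.01), -1, np.int64(0)), (np.float32(0.83211195), np.float64(1.01), -2, np.int64(0)), (np.float32(0.8746817), np.float64(1.02), -2, np.int64(0)), (np.float32(0.87980527), np.float64(1.02), -1, np.int64(1))] 499
```

The ring width grew only about 2%, so it did go down over the square; resting on top would have shown about 6%. I'll carry on turning and watch for torque.

Request:
jog_arm(steps=[{"x": -0.002, "y": 0.005, "z": 0, "ax": 0, "ay": 0, "az": -4, "fingers": -1}, {"x": -0.0016, "y": 0.0051, "z": 0, "ax": 0, "ay": 0, "az": -4, "fingers": -1}, {"x": 0, "y": 0, "z": 0, "ax": 0, "ay": 0, "az": 0, "fingers": -1}])

```text
clock: 14.05
ee_pos: [0.5294, 0.1218, 0.0564]
ee_rot: [[0.966, 0.259, 0.002], [0.259, -0.966, 0.0], [0.002, 0.0, -1.0]]
contact_force: [2.8, 2.4, 4.9]
gripper_width: 0.0115
grip_force: 60.1
```

```bash
python3 st.py;python3 rm.py w6
```

```text
t 14.05 ee [0.5294 0.1218 0.0564] yaw 15.03 ring-B mm [1.4 1.3] F [2.8 2.4 4.9] M [ 0.44 -0.7   0.44] Mbolt 0.32 rxF -0.12 w 0.0115
rows [(218, 331), (218, 331), (218, 331), (218, 330), (218, 330), (218, 330), (219, 330), (219, 330), (219, 329)] shank [(252, 287), (262, 286), (262, 286), (264, 286)]
rows [(212, 328), (212, 328), (213, 328), (213, 328), (213, 328), (214, 328), (214, 328), (214, 328), (214, 328)] shank [(259, 286), (260, 286), (260, 286), (261, 285)]
```

Torque is now coming through, at about 0.32 N m. I'll continue, leading slightly with translation so the load is lateral instead of twisting in the grip.

Request:
jog_arm(steps=[{"x": -0.0017, "y": 0.0057, "z": 0, "ax": 0, "ay": 0, "az": -4, "fingers": -1}, {"x": -0.0012, "y": 0.0057, "z": 0, "ax": 0, "ay": 0, "az": -4, "fingers": -1}, {"x": -0.0006, "y": 0.0053, "z": 0, "ax": 0, "ay": 0, "az": -4, "fingers": -1}, {"x": 0, "y": 0, "z": 0, "ax": 0, "ay": 0, "az": 0, "fingers": -1}])

```text
clock: 14.6
ee_pos: [0.5265, 0.1381, 0.0565]
ee_rot: [[0.999, 0.053, 0.003], [0.053, -0.999, -0.0], [0.003, 0.0, -1.0]]
contact_force: [5.6, -0.4, 4.4]
gripper_width: 0.0112
grip_force: 60.1
```

```bash
python3 st.py;python3 rm.py w7|tail -1
```

```text
t 14.6 ee [0.5265 0.1381 0.0565] yaw 3.04 ring-B mm [1.3 1.8] F [ 5.6 -0.4  4.4] M [-0.   -1.2   0.27] Mbolt 0.32 rxF 0.05 w 0.0112
rows [(213, 330), (213, 329), (214, 329), (214, 329), (214, 329), (215, 329), (215, 329), (215, 329), (215, 329)] shank [(260, 286), (260, 286), (261, 286), (261, 285)]
```

Request:
jog_arm(steps=[{"x": -0.001, "y": 0.0059, "z": 0.001, "ax": 0, "ay": 0, "az": -4, "fingers": -1}, {"x": 0.0, "y": 0.0057, "z": 0, "ax": 0, "ay": 0, "az": -4, "fingers": -1}, {"x": 0.0005, "y": 0.0053, "z": 0, "ax": 0, "ay": 0, "az": -4, "fingers": -1}, {"x": 0, "y": 0, "z": 0, "ax": 0, "ay": 0, "az": 0, "fingers": -1}])

```text
clock: 15.15
ee_pos: [0.5272, 0.1547, 0.0571]
ee_rot: [[0.988, -0.156, 0.005], [-0.156, -0.988, -0.001], [0.005, -0.0, -1.0]]
contact_force: [9.2, -2.5, -1.1]
gripper_width: 0.0114
grip_force: 60.0
```

```bash
python3 st.py;python3 rm.py w8|tail -1
```

```text
t 15.15 ee [0.5272 0.1547 0.0571] yaw -9.0 ring-B mm [1.4 2.3] F [ 9.2 -2.5 -1.1] M [-0.46 -1.68  0.25] Mbolt 0.32 rxF 0.07 w 0.0114
rows [(214, 330), (215, 330), (215, 330), (215, 330), (215, 329), (215, 329), (216, 329), (216, 329), (217, 329)] shank [(260, 287), (261, 287), (261, 287), (262, 286)]
```

Request:
jog_arm(steps=[{"x": 0.0022, "y": 0.0052, "z": 0, "ax": 0, "ay": 0, "az": -4, "fingers": -1}, {"x": 0.002, "y": 0.0051, "z": 0, "ax": 0, "ay": 0, "az": -4, "fingers": -1}, {"x": 0, "y": 0, "z": 0, "ax": 0, "ay": 0, "az": 0, "fingers": -1}])

```text
clock: 15.58
ee_pos: [0.5294, 0.1649, 0.0568]
ee_rot: [[0.956, -0.292, 0.001], [-0.292, -0.956, -0.001], [0.001, 0.001, -1.0]]
contact_force: [5.9, -1.8, 1.0]
gripper_width: 0.0115
grip_force: 60.1
```

```bash
python3 st.py;python3 rm.py w9|tail -1
```

```text
t 15.57 ee [0.5294 0.1649 0.0568] yaw -17.0 ring-B mm [1.5 2. ] F [ 5.9 -1.8  1. ] M [-0.38 -1.15  0.3 ] Mbolt 0.29 rxF -0.01 w 0.0115
rows [(213, 330), (215, 329), (215, 329), (215, 329), (216, 329), (216, 328), (216, 328), (216, 328), (217, 328)] shank [(260, 286), (260, 286), (261, 286), (261, 287)]
```

Torque stayed at about 0.3 N m all along the swing, so the bolt has been turning. I'll unload, lift off, swing back 45° and measure the ring in the grip.

Request:
jog_arm(steps=[{"x": -0.0011, "y": -0.004, "z": 0, "ax": 0, "ay": 0, "az": 3, "fingers": -1}, {"x": 0, "y": 0, "z": 0, "ax": 0, "ay": 0, "az": 0, "fingers": -1}, {"x": 0, "y": 0, "z": 0.006, "ax": 0, "ay": 0, "az": 0, "fingers": -1}, {"x": 0, "y": 0, "z": 0.008, "ax": 0, "ay": 0, "az": 0, "fingers": -1}, {"x": 0, "y": 0, "z": 0.006, "ax": 0, "ay": 0, "az": 0, "fingers": -1}])

```text
clock: 16.25
ee_pos: [0.5244, 0.1609, 0.0759]
ee_rot: [[0.97, -0.243, -0.006], [-0.243, -0.97, -0.001], [-0.006, 0.002, -1.0]]
contact_force: [-0.0, -0.4, -2.2]
gripper_width: 0.0114
grip_force: 60.0
```

```bash
python3 st.py;python3 rm.py w10|tail -1
```

```text
t 16.25 ee [0.5244 0.1609 0.0759] yaw -14.08 ring-B mm [-2.5  1.8] F [-0.  -0.4 -2.2] M [-0.01  0.18  0.03] Mbolt 0.06 rxF 0.03 w 0.0114
rows [(216, 331), (217, 331), (217, 330), (218, 330), (218, 330), (219, 330), (219, 328), (219, 328), (220, 328)] shank [(261, 287), (261, 287), (262, 298), (250, 286)]
```

Request:
jog_arm(steps=[{"x": -0.0018, "y": -0.0119, "z": 0.015, "ax": 0, "ay": 0, "az": 9, "fingers": -1}, {"x": 0.0001, "y": -0.012, "z": 0.015, "ax": 0, "ay": 0, "az": 9, "fingers": -1}, {"x": 0.002, "y": -0.0119, "z": 0.015, "ax": 0, "ay": 0, "az": 9, "fingers": -1}, {"x": 0.0038, "y": -0.0114, "z": 0.015, "ax": 0, "ay": 0, "az": 9, "fingers": -1}, {"x": 0.0056, "y": -0.0107, "z": 0.014, "ax": 0, "ay": 0, "az": 9, "fingers": -1}])

```text
clock: 16.92
ee_pos: [0.5352, 0.1032, 0.1506]
ee_rot: [[0.855, 0.518, -0.004], [0.518, -0.855, 0.0], [-0.003, -0.002, -1.0]]
contact_force: [0.6, 0.2, -2.9]
gripper_width: 0.0117
grip_force: 60.0
```

Request:
jog_arm(steps=[{"x": 0, "y": 0, "z": 0, "ax": 0, "ay": 0, "az": 0, "fingers": -1}, {"x": 0, "y": 0, "z": 0, "ax": 0, "ay": 0, "az": 0, "fingers": -1}])

```text
clock: 17.18
ee_pos: [0.5357, 0.1039, 0.15]
ee_rot: [[0.86, 0.511, -0.003], [0.511, -0.86, 0.0], [-0.002, -0.002, -1.0]]
contact_force: [-0.7, 0.2, -1.9]
gripper_width: 0.0112
grip_force: 60.0
```

```bash
cat > sq.py <<'E'
from h import *
import pickle,sys
def sq(f,B,guess,show=True):
    A=rect(f,B,0.2618,.060,.03,400);g=cv2.GaussianBlur(A,(0,0),3).mean(2);out=[]
    for a0 in (guess+90*k for k in range(4)):
        t=np.radians(a0-15);n=np.array([-np.sin(t),-np.cos(t)]);e=np.array([np.cos(t),-np.sin(t)])  # n = outward, world dir a0
        P=[];G=[]
        for k in np.linspace(-55,55,40):
            d=np.arange(55,106,.5);p=np.array([200,200])+np.outer(d,n)+k*e
            v=cv2.remap(g.astype(np.float32),np.float32(p[:,:1]),np.float32(p[:,1:]),1).ravel();gr=np.gradient(v)
            i=np.argmax(gr);P.append(p[i]);G.append(gr[i])
        P=np.array(P)
        # robust line: RANSAC-ish via iterative trimming
        q=np.c_[(P-200)@e,(P-200)@n];keep=np.ones(len(q),bool)
        for _ in range(8):
            c=np.polyfit(q[keep,0],q[keep,1],1);r=abs(np.polyval(c,q[:,0])-q[:,1]);keep=r<max(1.5,np.median(r))
        print("side",round(a0),"ang",round(a0-0+np.degrees(np.arctan(c[0])),2),"dist",round(c[1]*.15,2),"n",keep.sum(),"res",r[keep].mean().round(2),"grad",np.mean(G).round(1))
if __name__=="__main__":
    f,s=pickle.load(open(sys.argv[1]+".pkl","rb"));sq(f,[.6017,.1418],float(sys.argv[2]))
E
python3 st.py;python3 rm.py w11|tail -1; echo ref;python3 sq.py w4 30.5;echo now;python3 sq.py w11 30.5
```

```text
t 17.18 ee [0.5357 0.1039 0.15  ] yaw 30.71 ring-B mm [-0.8  2.5] F [-0.7  0.2 -1.9] M [-0.06  0.19 -0.02] Mbolt -0.06 rxF -0.04 w 0.0112
rows [(217, 330), (217, 330), (217, 330), (218, 330), (218, 330), (218, 329), (218, 329), (219, 329), (219, 329)] shank [(261, 287), (262, 297), (262, 286), (264, 286)]
ref
side 30 ang 30.77 dist 12.27 n 36 res 0.6 grad 3.5
side 120 ang 121.26 dist 12.18 n 39 res 0.62 grad 3.6
side 210 ang 210.89 dist 11.97 n 20 res 1.08 grad 3.0
side 300 ang 300.72 dist 15.77 n 27 res 0.41 grad 2.4
now
side 30 ang 18.62 dist 15.42 n 20 res 1.55 grad 3.1
side 120 ang 90.58 dist 14.55 n 20 res 1.23 grad 2.8
side 210 ang 186.36 dist 12.73 n 20 res 0.94 grad 3.0
side 300 ang 310.86 dist 11.16 n 20 res 0.79 grad 2.2
```

```bash
for g in -10 -14 -18; do echo $g; python3 sq.py w11 $g; done
```

```text
-10
side -10 ang -8.01 dist 13.8 n 20 res 1.18 grad 3.6
side 80 ang 86.16 dist 12.41 n 40 res 0.45 grad 3.8
side 170 ang 176.69 dist 11.72 n 38 res 0.44 grad 3.4
side 260 ang 269.06 dist 15.14 n 33 res 0.65 grad 3.2
-14
side -14 ang -8.0 dist 14.04 n 20 res 1.02 grad 3.5
side 76 ang 86.33 dist 12.54 n 40 res 0.47 grad 3.8
side 166 ang 176.41 dist 11.83 n 39 res 0.51 grad 3.4
side 256 ang 267.92 dist 15.29 n 23 res 0.52 grad 3.0
-18
side -18 ang -7.85 dist 14.18 n 20 res 1.09 grad 3.5
side 72 ang 86.26 dist 12.72 n 39 res 0.43 grad 3.7
side 162 ang 176.57 dist 11.98 n 40 res 0.49 grad 3.4
side 252 ang 255.7 dist 14.57 n 20 res 2.54 grad 2.9
```

The square's two clear sides read 86.3° and 176.5°, so the bolt has turned about 34° and its centre is confirmed at (0.602, 0.1424). The best new bite is a spanner yaw of 41.4°, so I'll set up there.

Request:
jog_arm(steps=[{"x": 0.005, "y": -0.0065, "z": 0, "ax": 0, "ay": 0, "az": 5.3, "fingers": -1}, {"x": 0.0048, "y": -0.0068, "z": -0.02, "ax": 0, "ay": 0, "az": 5.3, "fingers": -1}, {"x": 0, "y": 0, "z": -0.04, "ax": 0, "ay": 0, "az": 0, "fingers": -1}, {"x": 0, "y": 0, "z": -0.019, "ax": 0, "ay": 0, "az": 0, "fingers": -1}, {"x": 0, "y": 0, "z": 0, "ax": 0, "ay": 0, "az": 0, "fingers": -1}])

```text
clock: 17.85
ee_pos: [0.5445, 0.0908, 0.0699]
ee_rot: [[0.75, 0.662, -0.006], [0.662, -0.75, 0.0], [-0.004, -0.004, -1.0]]
contact_force: [-1.1, 0.5, -2.8]
gripper_width: 0.0112
grip_force: 60.0
```

Request:
jog_arm(steps=[{"x": 0, "y": 0, "z": 0, "ax": 0, "ay": 0, "az": 0, "fingers": -1}])

```text
clock: 17.98
ee_pos: [0.5471, 0.0908, 0.0723]
ee_rot: [[0.749, 0.662, 0.0], [0.662, -0.749, 0.0], [0.0, -0.0, -1.0]]
contact_force: [0.5, 0.0, -2.6]
gripper_width: 0.0113
grip_force: 60.0
```

```bash
python3 st.py
```

```text
t 17.98 ee [0.5471 0.0908 0.0723] yaw 41.46 ring-B mm [2.  0.8] F [ 0.5  0.  -2.6] M [-0.05  0.09  0.01] Mbolt 0.03 rxF 0.02 w 0.0113
```

Request:
jog_arm(steps=[{"x": 0, "y": 0, "z": -0.004, "ax": 0, "ay": 0, "az": 0, "fingers": -1}, {"x": 0, "y": 0, "z": 0, "ax": 0, "ay": 0, "az": 0, "fingers": -1}, {"x": 0, "y": 0, "z": 0, "ax": 0, "ay": 0, "az": 0, "fingers": -1}])

```text
clock: 18.35
ee_pos: [0.5472, 0.0905, 0.0684]
ee_rot: [[0.749, 0.662, 0.001], [0.662, -0.749, 0.0], [0.001, 0.0, -1.0]]
contact_force: [0.1, -0.3, -2.7]
gripper_width: 0.0111
grip_force: 60.0
```

```bash
python3 st.py
```

```text
t 18.35 ee [0.5472 0.0905 0.0684] yaw 41.47 ring-B mm [2.  0.5] F [ 0.1 -0.3 -2.7] M [-0.06  0.07 -0.  ] Mbolt 0.02 rxF 0.02 w 0.0111
```

Request:
jog_arm(steps=[{"x": -0.0016, "y": 0.0002, "z": 0, "ax": 0, "ay": 0, "az": 0, "fingers": -1}, {"x": 0, "y": 0, "z": -0.003, "ax": 0, "ay": 0, "az": 0, "fingers": -1}, {"x": 0, "y": 0, "z": -0.002, "ax": 0, "ay": 0, "az": 0, "fingers": -1}, {"x": 0, "y": 0, "z": 0, "ax": 0, "ay": 0, "az": 0, "fingers": -1}])

```text
clock: 18.85
ee_pos: [0.5454, 0.0908, 0.0628]
ee_rot: [[0.749, 0.662, -0.0], [0.662, -0.749, 0.0], [0.0, -0.0, -1.0]]
contact_force: [0.4, 1.2, -2.7]
gripper_width: 0.0114
grip_force: 60.0
```

```bash
python3 st.py
```

```text
t 18.85 ee [0.5454 0.0908 0.0628] yaw 41.47 ring-B mm [0.2 0.9] F [ 0.4  1.2 -2.7] M [0.16 0.07 0.06] Mbolt 0.01 rxF -0.05 w 0.0114
```

Request:
jog_arm(steps=[{"x": 0, "y": 0, "z": -0.002, "ax": 0, "ay": 0, "az": 0, "fingers": -1}, {"x": 0, "y": 0, "z": 0, "ax": 0, "ay": 0, "az": 0, "fingers": -1}])

```text
clock: 19.1
ee_pos: [0.5455, 0.0908, 0.0609]
ee_rot: [[0.749, 0.662, 0.0], [0.662, -0.749, 0.0], [0.0, -0.0, -1.0]]
contact_force: [0.1, 0.8, -2.6]
gripper_width: 0.0112
grip_force: 60.0
```

```bash
python3 st.py
```

```text
t 19.1 ee [0.5455 0.0908 0.0609] yaw 41.47 ring-B mm [0.4 0.8] F [ 0.1  0.8 -2.6] M [ 0.29 -0.02  0.06] Mbolt 0.02 rxF -0.04 w 0.0112
```

It's sliding down cleanly, so I'll continue to the washer.

Request:
jog_arm(steps=[{"x": 0, "y": 0, "z": -0.002, "ax": 0, "ay": 0, "az": 0, "fingers": -1}, {"x": 0, "y": 0, "z": -0.001, "ax": 0, "ay": 0, "az": 0, "fingers": -1}, {"x": 0, "y": 0, "z": 0, "ax": 0, "ay": 0, "az": 0, "fingers": -1}])

```text
clock: 19.48
ee_pos: [0.5454, 0.0907, 0.058]
ee_rot: [[0.749, 0.662, 0.0], [0.662, -0.749, 0.0], [0.0, -0.0, -1.0]]
contact_force: [-0.4, 2.0, -2.0]
gripper_width: 0.0112
grip_force: 60.0
```

Request:
jog_arm(steps=[{"x": 0, "y": 0, "z": -0.001, "ax": 0, "ay": 0, "az": 0, "fingers": -1}, {"x": 0, "y": 0, "z": 0, "ax": 0, "ay": 0, "az": 0, "fingers": -1}, {"x": 0, "y": 0, "z": 0, "ax": 0, "ay": 0, "az": 0, "fingers": -1}])

```text
clock: 19.85
ee_pos: [0.5454, 0.0906, 0.0572]
ee_rot: [[0.749, 0.662, 0.0], [0.662, -0.749, 0.0], [0.0, 0.0, -1.0]]
contact_force: [-1.2, 1.8, 3.5]
gripper_width: 0.0114
grip_force: 60.0
```

```bash
python3 st.py; python3 arc.py 41.5 -18.5 4
```

```text
t 19.85 ee [0.5454 0.0906 0.0572] yaw 41.48 ring-B mm [0.3 0.7] F [-1.2  1.8  3.5] M [0.38 0.07 0.14] Mbolt -0.02 rxF -0.16 w 0.0114
37.5 [-3.5  4.1] [0.542  0.0948]
33.5 [-3.2  4.3] [0.5388 0.0991]
29.5 [-2.9  4.5] [0.5359 0.1036]
25.5 [-2.6  4.7] [0.5334 0.1083]
21.5 [-2.2  4.9] [0.5312 0.1132]
17.5 [-1.9  5. ] [0.5293 0.1182]
13.5 [-1.5  5.1] [0.5277 0.1233]
9.5 [-1.2  5.2] [0.5266 0.1286]
5.5 [-0.8  5.3] [0.5258 0.1339]
1.5 [-0.4  5.3] [0.5254 0.1392]
-2.5 [-0.1  5.4] [0.5253 0.1445]
-6.5 [0.3 5.3] [0.5256 0.1499]
-10.5 [0.7 5.3] [0.5263 0.1552]
-14.5 [1.1 5.2] [0.5274 0.1604]
-18.5 [1.4 5.2] [0.5288 0.1656]
```

Request:
jog_arm(steps=[{"x": -0.0035, "y": 0.0041, "z": 0, "ax": 0, "ay": 0, "az": -4, "fingers": -1}, {"x": -0.0032, "y": 0.0043, "z": 0, "ax": 0, "ay": 0, "az": -4, "fingers": -1}, {"x": -0.0029, "y": 0.0045, "z": 0, "ax": 0, "ay": 0, "az": -4, "fingers": -1}, {"x": -0.0026, "y": 0.0047, "z": 0, "ax": 0, "ay": 0, "az": -4, "fingers": -1}, {"x": 0, "y": 0, "z": 0, "ax": 0, "ay": 0, "az": 0, "fingers": -1}])

```text
clock: 20.48
ee_pos: [0.5347, 0.1086, 0.0575]
ee_rot: [[0.902, 0.431, 0.003], [0.431, -0.902, 0.0], [0.003, 0.001, -1.0]]
contact_force: [2.6, 3.9, 0.2]
gripper_width: 0.0114
grip_force: 60.1
```

```bash
python3 st.py; python3 rm.py w12|tail -1
```

```text
t 20.48 ee [0.5347 0.1086 0.0575] yaw 25.56 ring-B mm [1.6 1.2] F [2.6 3.9 0.2] M [ 0.64 -0.56  0.38] Mbolt 0.21 rxF -0.17 w 0.0114
rows [(213, 328), (213, 327), (213, 327), (213, 327), (214, 327), (214, 327), (214, 327), (214, 327), (215, 326)] shank [(259, 285), (259, 286), (260, 285), (262, 286)]
```

Request:
jog_arm(steps=[{"x": -0.0021, "y": 0.0056, "z": 0, "ax": 0, "ay": 0, "az": -4, "fingers": -1}, {"x": -0.0018, "y": 0.0055, "z": 0, "ax": 0, "ay": 0, "az": -4, "fingers": -1}, {"x": -0.0013, "y": 0.0052, "z": 0, "ax": 0, "ay": 0, "az": -4, "fingers": -1}, {"x": 0, "y": 0, "z": 0, "ax": 0, "ay": 0, "az": 0, "fingers": -1}])

```text
clock: 21.02
ee_pos: [0.5289, 0.1242, 0.0573]
ee_rot: [[0.972, 0.235, 0.001], [0.235, -0.972, -0.0], [0.001, 0.001, -1.0]]
contact_force: [2.2, 0.1, 1.5]
gripper_width: 0.0111
grip_force: 60.0
```

```bash
python3 st.py; python3 rm.py w13|tail -1
```

```text
t 21.02 ee [0.5289 0.1242 0.0573] yaw 13.6 ring-B mm [1.4 1.8] F [2.2 0.1 1.5] M [ 0.   -0.48  0.23] Mbolt 0.26 rxF 0.03 w 0.0111
rows [(214, 329), (214, 329), (214, 329), (215, 329), (215, 329), (215, 329), (215, 328), (216, 328), (216, 328)] shank [(260, 286), (260, 286), (261, 286), (262, 285)]
```

Request:
jog_arm(steps=[{"x": -0.0011, "y": 0.0053, "z": 0, "ax": 0, "ay": 0, "az": -4, "fingers": -1}, {"x": -0.0007, "y": 0.0053, "z": 0, "ax": 0, "ay": 0, "az": -4, "fingers": -1}, {"x": -0.0002, "y": 0.0053, "z": 0, "ax": 0, "ay": 0, "az": -4, "fingers": -1}, {"x": 0, "y": 0, "z": 0, "ax": 0, "ay": 0, "az": 0, "fingers": -1}])

```text
clock: 21.58
ee_pos: [0.5265, 0.14, 0.0572]
ee_rot: [[1.0, 0.028, 0.001], [0.028, -1.0, -0.0], [0.001, 0.0, -1.0]]
contact_force: [2.6, -1.1, 2.8]
gripper_width: 0.0116
grip_force: 60.0
```

```bash
python3 st.py; python3 rm.py w14|tail -1
```

```text
t 21.57 ee [0.5265 0.14   0.0572] yaw 1.61 ring-B mm [1.4 1.8] F [ 2.6 -1.1  2.8] M [-0.23 -0.53  0.21] Mbolt 0.3 rxF 0.08 w 0.0116
rows [(214, 329), (214, 329), (214, 329), (214, 329), (215, 329), (215, 329), (215, 329), (215, 328), (216, 328)] shank [(260, 286), (260, 286), (261, 286), (261, 286)]
```

The stop could come any time now, so I'll take smaller steps and check the torque each time.

Request:
jog_arm(steps=[{"x": 0, "y": 0.0027, "z": 0, "ax": 0, "ay": 0, "az": -2, "fingers": -1}, {"x": 0.0001, "y": 0.0027, "z": 0, "ax": 0, "ay": 0, "az": -2, "fingers": -1}, {"x": 0, "y": 0, "z": 0, "ax": 0, "ay": 0, "az": 0, "fingers": -1}])

```text
clock: 22.0
ee_pos: [0.5264, 0.1453, 0.0572]
ee_rot: [[0.999, -0.042, 0.001], [-0.042, -0.999, -0.0], [0.001, 0.0, -1.0]]
contact_force: [2.8, -2.3, 3.1]
gripper_width: 0.0112
grip_force: 60.0
```

```bash
python3 st.py
```

```text
t 22.0 ee [0.5264 0.1453 0.0572] yaw -2.4 ring-B mm [1.4 1.7] F [ 2.8 -2.3  3.1] M [-0.48 -0.55  0.29] Mbolt 0.45 rxF 0.17 w 0.0112
```

Request:
jog_arm(steps=[{"x": 0.0002, "y": 0.0027, "z": 0, "ax": 0, "ay": 0, "az": -2, "fingers": -1}, {"x": 0.0003, "y": 0.0027, "z": 0, "ax": 0, "ay": 0, "az": -2, "fingers": -1}, {"x": 0, "y": 0, "z": 0, "ax": 0, "ay": 0, "az": 0, "fingers": -1}])

```text
clock: 22.38
ee_pos: [0.5268, 0.1508, 0.0571]
ee_rot: [[0.994, -0.112, 0.0], [-0.112, -0.994, -0.0], [0.0, 0.0, -1.0]]
contact_force: [1.3, -3.2, 3.7]
gripper_width: 0.0114
grip_force: 60.0
```

```bash
python3 st.py
```

```text
t 22.38 ee [0.5268 0.1508 0.0571] yaw -6.41 ring-B mm [1.4 1.9] F [ 1.3 -3.2  3.7] M [-0.55 -0.48  0.23] Mbolt 0.46 rxF 0.23 w 0.0114
```

Request:
jog_arm(steps=[{"x": 0.0003, "y": 0.0026, "z": 0, "ax": 0, "ay": 0, "az": -2, "fingers": -1}, {"x": 0.0003, "y": 0.0026, "z": 0, "ax": 0, "ay": 0, "az": -2, "fingers": -1}, {"x": 0, "y": 0, "z": 0, "ax": 0, "ay": 0, "az": 0, "fingers": -1}])

```text
clock: 22.75
ee_pos: [0.5272, 0.1548, 0.057]
ee_rot: [[0.984, -0.179, -0.0], [-0.179, -0.984, -0.002], [0.0, 0.002, -1.0]]
contact_force: [2.8, -8.6, 3.5]
gripper_width: 0.0115
grip_force: 60.2
```

```bash
python3 st.py
```

```text
t 22.75 ee [0.5272 0.1548 0.057 ] yaw -10.34 ring-B mm [1.2 0.7] F [ 2.8 -8.6  3.5] M [-1.47 -0.53  0.57] Mbolt 1.17 rxF 0.6 w 0.0115
```

Request:
jog_arm(steps=[{"x": 0.0004, "y": 0.0026, "z": 0, "ax": 0, "ay": 0, "az": -2, "fingers": -1}, {"x": 0, "y": 0, "z": 0, "ax": 0, "ay": 0, "az": 0, "fingers": -1}])

```text
clock: 23.0
ee_pos: [0.5275, 0.1566, 0.0569]
ee_rot: [[0.977, -0.213, -0.0], [-0.213, -0.977, -0.004], [0.0, 0.004, -1.0]]
contact_force: [2.4, -11.3, 4.2]
gripper_width: 0.0116
grip_force: 60.5
```

```bash
python3 st.py; python3 rm.py w15|tail -1
```

```text
t 23.0 ee [0.5275 0.1566 0.0569] yaw -12.29 ring-B mm [ 1.  -0.1] F [  2.4 -11.3   4.2] M [-1.9  -0.54  0.75] Mbolt 1.55 rxF 0.8 w 0.0116
rows [(208, 323), (208, 323), (208, 323), (208, 324), (209, 324), (210, 324), (211, 324), (211, 324), (212, 324)] shank [(257, 283), (258, 284), (259, 285), (260, 295)]
```

The stop is reached: torque rose sharply from 0.46 to over 1.1 N m. I shouldn't have queued that last 2° blind, because it pushed past the 1.2 N m guideline. I'm backing off now.

Request:
jog_arm(steps=[{"x": -0.0007, "y": -0.0052, "z": 0, "ax": 0, "ay": 0, "az": 4, "fingers": -1}, {"x": -0.0003, "y": -0.0026, "z": 0, "ax": 0, "ay": 0, "az": 2, "fingers": -1}, {"x": 0, "y": 0, "z": 0, "ax": 0, "ay": 0, "az": 0, "fingers": -1}])

```text
clock: 23.42
ee_pos: [0.5268, 0.1513, 0.0571]
ee_rot: [[0.994, -0.113, 0.0], [-0.113, -0.994, 0.001], [0.0, -0.001, -1.0]]
contact_force: [3.1, 0.5, 2.3]
gripper_width: 0.0111
grip_force: 60.0
```

```bash
python3 st.py; python3 rm.py w16|tail -1
```

```text
t 23.43 ee [0.5268 0.1513 0.0571] yaw -6.51 ring-B mm [1.5 2.2] F [3.1 0.5 2.3] M [-0.01 -0.56  0.16] Mbolt 0.09 rxF -0.07 w 0.0111
rows [(215, 330), (215, 330), (215, 330), (215, 330), (215, 330), (216, 330), (216, 329), (216, 329), (216, 329)] shank [(260, 287), (261, 287), (261, 286), (262, 286)]
```

Unloaded. I'll lift off and check the bolt angle from above.

Request:
jog_arm(steps=[{"x": 0.0003, "y": 0, "z": 0.005, "ax": 0, "ay": 0, "az": 0, "fingers": -1}, {"x": 0, "y": 0, "z": 0.008, "ax": 0, "ay": 0, "az": 0, "fingers": -1}, {"x": 0, "y": 0, "z": 0.03, "ax": 0, "ay": 0, "az": 0, "fingers": -1}, {"x": 0, "y": 0, "z": 0.05, "ax": 0, "ay": 0, "az": 0, "fingers": -1}, {"x": 0, "y": 0, "z": 0, "ax": 0, "ay": 0, "az": 0, "fingers": -1}])

```text
clock: 24.1
ee_pos: [0.5276, 0.1517, 0.1524]
ee_rot: [[0.993, -0.114, 0.003], [-0.114, -0.993, 0.001], [0.003, -0.001, -1.0]]
contact_force: [0.6, -0.3, -2.9]
gripper_width: 0.0116
grip_force: 59.9
```

Request:
jog_arm(steps=[{"x": 0, "y": 0, "z": 0, "ax": 0, "ay": 0, "az": 0, "fingers": -1}, {"x": 0, "y": 0, "z": 0, "ax": 0, "ay": 0, "az": 0, "fingers": -1}])

```text
clock: 24.35
ee_pos: [0.5247, 0.151, 0.148]
ee_rot: [[0.994, -0.114, -0.005], [-0.114, -0.994, -0.001], [-0.005, 0.001, -1.0]]
contact_force: [0.2, 0.7, -3.8]
gripper_width: 0.0112
grip_force: 59.9
```

```bash
python3 st.py; python3 rm.py w17|tail -1; for g in 32 38 44; do python3 sq.py w17 $g; done
```

```text
t 24.35 ee [0.5247 0.151  0.148 ] yaw -6.53 ring-B mm [-0.6  1.9] F [ 0.2  0.7 -3.8] M [-0.02  0.15 -0.  ] Mbolt -0.06 rxF -0.06 w 0.0112
rows [(225, 322), (225, 322), (225, 298), (225, 256), (225, 304), (225, 306), (225, 303), (225, 299), (226, 298)] shank [(262, 286), (262, 285), (263, 285), (263, 285)]
side 32 ang 49.39 dist 12.91 n 34 res 0.6 grad 3.3
side 122 ang 140.83 dist 12.71 n 38 res 0.49 grad 3.4
side 212 ang 229.99 dist 14.13 n 20 res 0.99 grad 3.3
side 302 ang 279.75 dist 11.64 n 20 res 1.44 grad 2.1
side 38 ang 50.32 dist 12.62 n 36 res 0.54 grad 3.5
side 128 ang 141.02 dist 12.33 n 37 res 0.53 grad 3.4
side 218 ang 230.84 dist 13.69 n 20 res 1.0 grad 3.4
side 308 ang 288.13 dist 11.63 n 20 res 1.55 grad 2.2
side 44 ang 50.19 dist 12.42 n 38 res 0.51 grad 3.7
side 134 ang 141.27 dist 12.1 n 37 res 0.46 grad 3.4
side 224 ang 231.06 dist 13.44 n 20 res 0.8 grad 3.5
side 314 ang 312.83 dist 14.32 n 20 res 4.68 grad 2.4
```

The faces now read 50.7°, so the bolt has turned about 70°. That's inside the 64–87° range. If joint zero has a corner on the bracket's x axis, though, the stop should be nearer 80°. To make sure what I felt was the stop and not something else on that side, I'll take a fresh bite 45°+ further round and feel again, gently.

Request:
jog_arm(steps=[{"x": 0.0048, "y": -0.0114, "z": 0, "ax": 0, "ay": 0, "az": 9.4, "fingers": -1}, {"x": 0.0048, "y": -0.0114, "z": 0, "ax": 0, "ay": 0, "az": 9.4, "fingers": -1}, {"x": 0.0048, "y": -0.0114, "z": 0, "ax": 0, "ay": 0, "az": 9.4, "fingers": -1}, {"x": 0.0047, "y": -0.0114, "z": 0, "ax": 0, "ay": 0, "az": 9.4, "fingers": -1}, {"x": 0.0047, "y": -0.0114, "z": 0, "ax": 0, "ay": 0, "az": 9.4, "fingers": -1}])

```text
clock: 25.02
ee_pos: [0.5498, 0.0938, 0.1487]
ee_rot: [[0.757, 0.653, -0.003], [0.653, -0.757, -0.0], [-0.002, -0.002, -1.0]]
contact_force: [0.5, 0.2, -2.2]
gripper_width: 0.0115
grip_force: 59.9
```

Request:
jog_arm(steps=[{"x": 0.0047, "y": -0.0114, "z": 0, "ax": 0, "ay": 0, "az": 9.4, "fingers": -1}, {"x": 0, "y": 0, "z": 0, "ax": 0, "ay": 0, "az": 0, "fingers": -1}, {"x": 0, "y": 0, "z": 0, "ax": 0, "ay": 0, "az": 0, "fingers": -1}, {"x": 0, "y": 0, "z": 0, "ax": 0, "ay": 0, "az": 0, "fingers": -1}])

```text
clock: 25.52
ee_pos: [0.5549, 0.0833, 0.1497]
ee_rot: [[0.645, 0.764, -0.001], [0.764, -0.645, 0.0], [-0.0, -0.001, -1.0]]
contact_force: [0.4, -0.9, -2.5]
gripper_width: 0.0114
grip_force: 59.9
```

```bash
python3 st.py; python3 rm.py w18|tail -1; for g in 45 50; do python3 sq.py w18 $g; done
python3 - <<'E'
# bracket yaw/centre from block & base edges in first clean view w1
from h import *
import pickle
f=pickle.load(open("w1.pkl","rb"))
E=cv2.createLineSegmentDetector().detect(cv2.cvtColor(f["color"],cv2.COLOR_BGR2GRAY)[:180,190:360])[0][:,0]
for x1,y1,x2,y2 in E:
    if np.hypot(x2-x1,y2-y1)<28:continue
    o=[]
    for z in(.012,.05):
        a=ray(f,x1+190,y1,z);b=ray(f,x2+190,y2,z);d=b-a;o.append(round(np.degrees(np.arctan2(d[1],d[0]))%90,1))
    print(int(x1+190),int(y1),int(x2+190),int(y2),o)
E
```

```text
t 25.52 ee [0.5549 0.0833 0.1497] yaw 49.8 ring-B mm [1.7 1. ] F [ 0.4 -0.9 -2.5] M [-0.08  0.12  0.05] Mbolt 0.11 rxF 0.06 w 0.0114
rows [(225, 322), (225, 322), (225, 322), (225, 322), (225, 322), (225, 322), (225, 322), (225, 322), (229, 318)] shank [(262, 286), (257, 299), (263, 298), (263, 285)]
side 45 ang 51.49 dist 12.38 n 40 res 0.54 grad 3.7
side 135 ang 141.98 dist 12.06 n 34 res 0.64 grad 3.2
side 225 ang 225.82 dist 12.77 n 20 res 0.94 grad 3.0
side 315 ang 320.5 dist 15.55 n 25 res 0.7 grad 2.5
side 50 ang 51.44 dist 12.29 n 38 res 0.6 grad 3.7
side 140 ang 142.64 dist 11.92 n 34 res 0.68 grad 3.1
side 230 ang 229.69 dist 13.19 n 20 res 0.88 grad 3.0
side 320 ang 322.73 dist 15.55 n 32 res 0.56 grad 2.9
341 163 203 163 [np.float64(16.9), np.float64(16.9)]
351 61 348 99 [np.float64(16.8), np.float64(16.8)]
208 159 201 18 [np.float64(16.7), np.float64(16.7)]
347 121 344 161 [np.float64(16.4), np.float64(16.4)]
204 15 260 15 [np.float64(17.1), np.float64(17.1)]
261 13 261 48 [np.float64(16.3), np.float64(16.3)]
287 49 286 11 [np.float64(18.8), np.float64(18.8)]
314 101 315 54 [np.float64(16.8), np.float64(16.8)]
209 5 238 3 [np.float64(20.2), np.float64(20.2)]
303 115 306 53 [np.float64(16.0), np.float64(16.0)]
276 46 276 5 [np.float64(17.4), np.float64(17.4)]
268 14 268 46 [np.float64(16.7), np.float64(16.7)]
342 99 345 39 [np.float64(16.7), np.float64(16.7)]
```

```bash
cat > tm.py <<'E'
from h import *
import pickle,sys
a=pickle.load(open("w4.pkl","rb"))[0]["color"];b=pickle.load(open(sys.argv[1]+".pkl","rb"))[0]["color"]
E=lambda i:cv2.Canny(cv2.GaussianBlur(i,(0,0),1),40,110)
yy,xx=np.indices(a.shape[:2]);rr=np.hypot(xx-275,(yy-102.5)*114/119)
T=(E(a)>0)&(rr>48)&(rr<62)&(yy<150);p=np.argwhere(T)[:,::-1]-[275,102.5]
D=cv2.distanceTransform((E(b)==0).astype(np.uint8),2,3);best=[]
for s in np.arange(.78,1.1,.01):
    for dx in range(-8,9):
        for dy in np.arange(-30,45):
            q=np.round(p*s+[275+dx,102.5+dy]).astype(int);ok=(q>=0).all(1)
            if ok.mean()>.9:best.append((np.minimum(D[q[ok,1],q[ok,0]],5).mean().round(2),round(s,2),dx,int(dy)))
print(sys.argv[1],sorted(best)[:3])
E
for w in w11 w15 w16 w17 w18;do python3 tm.py $w;done
python3 - <<'E'
import sys;sys.path.insert(0,'.')
from h import *
import pickle
for w in("w11","w18"):
    im=pickle.load(open(w+".pkl","rb"))[0]["color"];g=im.mean(2).astype(int)
    print(w,"row100",g[100,206:346:3].tolist());print("col274",g[20:260:6,274].tolist());print("row330",g[330,240:312:4].tolist())
E
```

```text
w11 [(np.float32(0.72), np.float64(1.0), 0, 0), (np.float32(0.86), np.float64(1.0), -1, 0), (np.float32(0.88), np.float64(1.0), 0, -1)]
w15 [(np.float32(0.95), np.float64(1.01), -8, 0), (np.float32(1.0), np.float64(1.0), -8, 0), (np.float32(1.05), np.float64(1.01), -8, -1)]
w16 [(np.float32(0.84), np.float64(1.01), -2, 0), (np.float32(0.88), np.float64(1.0), -2, 0), (np.float32(0.89), np.float64(1.0), -2, -1)]
w17 [(np.float32(1.05), np.float64(0.87), -1, -3), (np.float32(1.07), np.float64(0.87), -1, -2), (np.float32(1.1), np.float64(0.86), -1, -3)]
w18 [(np.float32(1.24), np.float64(0.85), -1, -4), (np.float32(1.25), np.float64(0.86), -1, -4), (np.float32(1.27), np.float64(0.85), -1, -5)]
w11 row100 [83, 83, 83, 84, 151, 162, 162, 113, 58, 76, 88, 84, 108, 164, 162, 159, 161, 154, 79, 79, 77, 75, 74, 74, 76, 77, 77, 50, 45, 75, 73, 76, 96, 138, 146, 61, 80, 110, 129, 185, 182, 177, 48, 54, 56, 58, 56]
col274 [81, 81, 87, 124, 158, 161, 59, 83, 88, 158, 156, 74, 65, 75, 74, 76, 76, 64, 155, 156, 98, 97, 116, 154, 163, 162, 162, 163, 162, 161, 161, 161, 161, 161, 138, 77, 75, 76, 75, 76]
row330 [44, 52, 41, 38, 39, 39, 39, 70, 74, 74, 73, 74, 73, 73, 71, 67, 96, 95]
w18 row100 [91, 86, 81, 75, 65, 39, 75, 158, 157, 112, 69, 60, 92, 133, 155, 161, 148, 75, 79, 77, 74, 73, 76, 74, 75, 65, 48, 62, 80, 89, 154, 151, 120, 80, 74, 105, 129, 156, 155, 94, 54, 54, 57, 89, 78, 53, 54]
col274 [80, 81, 81, 81, 62, 129, 150, 56, 56, 165, 160, 155, 66, 77, 74, 75, 75, 45, 149, 154, 161, 163, 169, 169, 168, 169, 169, 168, 167, 167, 193, 192, 182, 167, 167, 167, 184, 192, 192, 162]
row330 [41, 52, 36, 39, 39, 39, 38, 47, 79, 79, 77, 78, 79, 79, 76, 75, 89, 103]
```

The template match shows why this view looks odd. The ring is now about 24 mm lower relative to the tool, so the spanner pitched about 18° nose-down in the grip during the quick lift. Before testing the stop again I'll level it on the mat: set the ring down with a light grip, press level, and regrip lower.

Request:
jog_arm(steps=[{"x": -0.005, "y": -0.03, "z": 0, "ax": 0, "ay": 0, "az": -5, "fingers": -1}, {"x": -0.0072, "y": -0.057, "z": 0, "ax": 0, "ay": 0, "az": -6, "fingers": -1}, {"x": -0.0072, "y": -0.057, "z": 0, "ax": 0, "ay": 0, "az": -6, "fingers": -1}, {"x": -0.0072, "y": -0.057, "z": 0, "ax": 0, "ay": 0, "az": -6, "fingers": -1}, {"x": -0.0072, "y": -0.057, "z": -0.01, "ax": 0, "ay": 0, "az": -6, "fingers": -1}])

```text
clock: 26.2
ee_pos: [0.5221, -0.1769, 0.1408]
ee_rot: [[0.936, 0.353, 0.002], [0.353, -0.936, -0.001], [0.002, 0.002, -1.0]]
contact_force: [1.3, -0.7, -2.8]
gripper_width: 0.011
grip_force: 59.9
```

Request:
jog_arm(steps=[{"x": -0.0072, "y": -0.057, "z": -0.01, "ax": 0, "ay": 0, "az": -5.4, "fingers": -1}, {"x": 0, "y": -0.027, "z": -0.03, "ax": 0, "ay": 0, "az": 0, "fingers": -1}, {"x": 0, "y": 0, "z": -0.03, "ax": 0, "ay": 0, "az": 0, "fingers": -1}, {"x": 0, "y": 0, "z": -0.015, "ax": 0, "ay": 0, "az": 0, "fingers": -1}, {"x": 0, "y": 0, "z": 0, "ax": 0, "ay": 0, "az": 0, "fingers": -1}])

```text
clock: 26.82
ee_pos: [0.5137, -0.2581, 0.0542]
ee_rot: [[0.964, 0.267, -0.002], [0.267, -0.964, 0.002], [-0.002, -0.002, -1.0]]
contact_force: [0.4, 0.4, -1.8]
gripper_width: 0.0112
grip_force: 59.9
```

```bash
python3 st.py
```

```text
t 26.82 ee [ 0.5137 -0.2581  0.0542] yaw 15.49 ring-B mm [ -14.4 -378.1] F [ 0.4  0.4 -1.8] M [0.04 0.14 0.02] Mbolt 0.16 rxF 0.14 w 0.0112
```

Request:
jog_arm(steps=[{"x": 0, "y": 0, "z": -0.007, "ax": 0, "ay": 0, "az": 0, "fingers": -1}, {"x": 0, "y": 0, "z": -0.006, "ax": 0, "ay": 0, "az": 0, "fingers": -1}, {"x": 0, "y": 0, "z": -0.006, "ax": 0, "ay": 0, "az": 0, "fingers": -1}, {"x": 0, "y": 0, "z": 0, "ax": 0, "ay": 0, "az": 0, "fingers": -1}], force=30)

```text
clock: 27.32
ee_pos: [0.5145, -0.2591, 0.036]
ee_rot: [[0.964, 0.267, 0.0], [0.267, -0.964, 0.0], [0.0, -0.0, -1.0]]
contact_force: [0.5, 0.4, 0.3]
gripper_width: 0.012
grip_force: 30.0
```

```bash
python3 st.py; python3 rm.py w19 >/dev/null; python3 tm.py w19
```

```text
t 27.32 ee [ 0.5145 -0.2591  0.036 ] yaw 15.47 ring-B mm [ -13.7 -379.1] F [0.5 0.4 0.3] M [0.   0.06 0.03] Mbolt 0.2 rxF 0.18 w 0.012
w19 [(np.float32(0.85), np.float64(0.88), 0, -7), (np.float32(0.92), np.float64(0.87), 0, -7), (np.float32(0.93), np.float64(0.88), -1, -7)]
```

Request:
jog_arm(steps=[{"x": 0, "y": 0, "z": -0.006, "ax": 0, "ay": 0, "az": 0, "fingers": -1}, {"x": 0, "y": 0, "z": -0.006, "ax": 0, "ay": 0, "az": 0, "fingers": -1}, {"x": 0, "y": 0, "z": 0, "ax": 0, "ay": 0, "az": 0, "fingers": -1}])

```text
clock: 27.75
ee_pos: [0.5142, -0.2592, 0.0235]
ee_rot: [[0.964, 0.267, -0.0], [0.267, -0.964, 0.0], [-0.0, -0.0, -1.0]]
contact_force: [-0.4, 0.4, 0.4]
gripper_width: 0.0117
grip_force: 30.0
```

```bash
python3 st.py
```

```text
t 27.75 ee [ 0.5142 -0.2592  0.0235] yaw 15.46 ring-B mm [ -13.9 -379.2] F [-0.4  0.4  0.4] M [-0.07  0.18 -0.01] Mbolt -0.19 rxF -0.18 w 0.0117
```

Request:
jog_arm(steps=[{"x": 0, "y": 0, "z": -0.005, "ax": 0, "ay": 0, "az": 0, "fingers": -1}, {"x": 0, "y": 0, "z": -0.004, "ax": 0, "ay": 0, "az": 0, "fingers": -1}, {"x": 0, "y": 0, "z": 0, "ax": 0, "ay": 0, "az": 0, "fingers": -1}])

```text
clock: 28.12
ee_pos: [0.5143, -0.2591, 0.0146]
ee_rot: [[0.964, 0.267, -0.0], [0.267, -0.964, 0.0], [-0.0, -0.0, -1.0]]
contact_force: [-2.6, 0.1, 0.5]
gripper_width: 0.0115
grip_force: 30.0
```

```bash
python3 st.py; python3 rm.py w20 >/dev/null; python3 tm.py w20
```

```text
t 28.12 ee [ 0.5143 -0.2591  0.0146] yaw 15.47 ring-B mm [ -13.9 -379.1] F [-2.6  0.1  0.5] M [-0.11  0.2  -0.04] Mbolt -1.09 rxF -1.05 w 0.0115
w20 [(np.float32(0.73), np.float64(1.0), 1, -15), (np.float32(0.75), np.float64(0.99), 1, -15), (np.float32(0.79), np.float64(0.99), 0, -15)]
```

Request:
jog_arm(steps=[{"x": 0, "y": 0, "z": -0.004, "ax": 0, "ay": 0, "az": 0, "fingers": -1}, {"x": 0, "y": 0, "z": 0, "ax": 0, "ay": 0, "az": 0, "fingers": -1}, {"x": 0, "y": 0, "z": 0, "ax": 0, "ay": 0, "az": 0, "fingers": -0.5}, {"x": 0, "y": 0, "z": 0, "ax": 0, "ay": 0, "az": 0, "fingers": -0.5}, {"x": 0.0058, "y": 0.0016, "z": 0, "ax": 0, "ay": 0, "az": 0, "fingers": -0.5}])

```text
clock: 28.8
ee_pos: [0.5201, -0.2574, 0.0109]
ee_rot: [[0.964, 0.266, -0.0], [0.266, -0.964, 0.0], [-0.0, -0.0, -1.0]]
contact_force: [-0.6, 0.3, 0.0]
gripper_width: 0.0222
grip_force: 0.0
```

Request:
jog_arm(steps=[{"x": 0, "y": 0, "z": -0.0015, "ax": 0, "ay": 0, "az": 0, "fingers": -0.5}, {"x": 0, "y": 0, "z": 0, "ax": 0, "ay": 0, "az": 0, "fingers": -0.5}])

```text
clock: 29.05
ee_pos: [0.5202, -0.2574, 0.0093]
ee_rot: [[0.964, 0.267, -0.0], [0.267, -0.964, 0.0], [-0.0, -0.0, -1.0]]
contact_force: [-0.8, 0.1, -0.2]
gripper_width: 0.0219
grip_force: 0.0
```

```bash
python3 st.py; python3 rm.py w21 |tail -1; python3 tm.py w21
```

```text
t 29.05 ee [ 0.5202 -0.2574  0.0093] yaw 15.49 ring-B mm [  -8.  -377.4] F [-0.8  0.1 -0.2] M [0.05 0.11 0.  ] Mbolt -0.34 rxF -0.35 w 0.0219
rows [(218, 333), (218, 333), (218, 333), (218, 333), (218, 332), (218, 332), (218, 332), (218, 332), (219, 332)] shank [(262, 288), (263, 288), (262, 287), (263, 287)]
w21 [(np.float32(0.75), np.float64(1.01), 1, -1), (np.float32(0.79), np.float64(1.01), 1, 0), (np.float32(0.83), np.float64(1.02), 1, -1)]
```

Request:
jog_arm(steps=[{"x": 0, "y": 0, "z": -0.0015, "ax": 0, "ay": 0, "az": 0, "fingers": -0.5}, {"x": 0, "y": 0, "z": 0, "ax": 0, "ay": 0, "az": 0, "fingers": -0.5}])

```text
clock: 29.35
ee_pos: [0.52, -0.2575, 0.0079]
ee_rot: [[0.964, 0.267, -0.0], [0.267, -0.964, 0.0], [-0.0, -0.0, -1.0]]
contact_force: [-0.3, -0.3, 0.4]
gripper_width: 0.0221
grip_force: 0.0
```

Request:
jog_arm(steps=[{"x": 0, "y": 0, "z": 0, "ax": 0, "ay": 0, "az": 0, "fingers": -1}, {"x": 0, "y": 0, "z": 0, "ax": 0, "ay": 0, "az": 0, "fingers": -1}, {"x": 0, "y": 0, "z": 0, "ax": 0, "ay": 0, "az": 0, "fingers": -1}], force=60)

```text
clock: 29.72
ee_pos: [0.5202, -0.2576, 0.008]
ee_rot: [[0.964, 0.267, -0.0], [0.267, -0.964, 0.0], [0.0, -0.0, -1.0]]
contact_force: [-0.1, -0.3, -0.3]
gripper_width: 0.0114
grip_force: 60.0
```

```bash
python3 st.py; python3 rm.py w22 |tail -1; python3 tm.py w22
```

```text
t 29.73 ee [ 0.5202 -0.2576  0.008 ] yaw 15.47 ring-B mm [  -8.  -377.6] F [-0.1 -0.3 -0.3] M [-0.08  0.11  0.02] Mbolt 0.01 rxF -0.02 w 0.0114
rows [(216, 333), (217, 333), (217, 332), (217, 332), (217, 332), (217, 332), (217, 332), (217, 331), (217, 331)] shank [(262, 287), (262, 287), (262, 287), (262, 287)]
w22 [(np.float32(0.63), np.float64(1.02), 0, -1), (np.float32(0.85), np.float64(1.02), 0, -2), (np.float32(0.85), np.float64(1.03), 0, -1)]
```

```bash
python3 - <<'E'
from h import *
import pickle
f,s=pickle.load(open("w22.pkl","rb"));R=np.array(s["ee_rot"]);e=np.array(s["ee_pos"])
t=R.T@(ray(f,274.8,101.5,.022)-e);print(t)
p=ray(f,274.8,101.5,.022);q=ray(f,274.5,200,.022);d=p-q;print("rel yaw",np.degrees(np.arctan2(d[1],d[0])-np.arctan2(R[1,0],R[0,0])))
P=np.array([.602,.1425]);a=np.radians(50);T=P-t[0]*np.array([np.cos(a),np.sin(a)])-t[1]*np.array([np.sin(a),-np.cos(a)]);print("target",T,"delta",T-e[:2])
E
```

```text
[ 0.07635145  0.00062052 -0.01397948]
rel yaw -0.14656968170148646
target [0.55244689 0.08441026] delta [0.03229976 0.34203063]
```

Request:
jog_arm(steps=[{"x": 0, "y": 0, "z": 0.01, "ax": 0, "ay": 0, "az": 0, "fingers": -1}, {"x": 0, "y": 0, "z": 0.02, "ax": 0, "ay": 0, "az": 0, "fingers": -1}, {"x": 0, "y": 0.02, "z": 0.03, "ax": 0, "ay": 0, "az": 4.5, "fingers": -1}, {"x": 0.005, "y": 0.04, "z": 0.03, "ax": 0, "ay": 0, "az": 5, "fingers": -1}, {"x": 0.005, "y": 0.05, "z": 0.017, "ax": 0, "ay": 0, "az": 5, "fingers": -1}])

```text
clock: 30.4
ee_pos: [0.5312, -0.1475, 0.1172]
ee_rot: [[0.866, 0.501, 0.003], [0.501, -0.866, -0.001], [0.002, 0.002, -1.0]]
contact_force: [-0.2, -0.1, -1.6]
gripper_width: 0.0113
grip_force: 60.0
```

Request:
jog_arm(steps=[{"x": 0.006, "y": 0.055, "z": 0, "ax": 0, "ay": 0, "az": 5, "fingers": -1}, {"x": 0.006, "y": 0.055, "z": 0, "ax": 0, "ay": 0, "az": 5, "fingers": -1}, {"x": 0.006, "y": 0.05, "z": 0, "ax": 0, "ay": 0, "az": 5, "fingers": -1}, {"x": 0.0058, "y": 0.04, "z": 0, "ax": 0, "ay": 0, "az": 5, "fingers": -1}, {"x": 0, "y": 0.031, "z": 0, "ax": 0, "ay": 0, "az": 0, "fingers": -1}])

```text
clock: 31.02
ee_pos: [0.554, 0.0854, 0.1155]
ee_rot: [[0.642, 0.767, 0.0], [0.767, -0.642, 0.0], [0.0, 0.0, -1.0]]
contact_force: [-0.4, -0.2, -2.7]
gripper_width: 0.0118
grip_force: 60.0
```

Request:
jog_arm(steps=[{"x": 0, "y": 0, "z": 0, "ax": 0, "ay": 0, "az": 0, "fingers": -1}, {"x": 0, "y": 0, "z": 0, "ax": 0, "ay": 0, "az": 0, "fingers": -1}, {"x": 0, "y": 0, "z": 0, "ax": 0, "ay": 0, "az": 0, "fingers": -1}])

```text
clock: 31.4
ee_pos: [0.5539, 0.0824, 0.1151]
ee_rot: [[0.644, 0.765, -0.0], [0.765, -0.644, -0.0], [-0.0, -0.0, -1.0]]
contact_force: [-0.2, -0.7, -2.2]
gripper_width: 0.0117
grip_force: 60.0
```

```bash
python3 st.py; python3 rm.py w23 |tail -1; python3 tm.py w23; python3 sq.py w23 50
```

```text
t 31.4 ee [0.5539 0.0824 0.1151] yaw 49.91 ring-B mm [0.5 0.2] F [-0.2 -0.7 -2.2] M [-0.    0.2   0.02] Mbolt 0.05 rxF 0.03 w 0.0117
rows [(216, 332), (217, 332), (217, 332), (217, 332), (217, 331), (218, 331), (218, 331), (218, 331), (218, 331)] shank [(261, 288), (261, 288), (262, 299), (262, 289)]
w23 [(np.float32(0.71), np.float64(1.02), 0, -1), (np.float32(0.88), np.float64(1.02), 0, 0), (np.float32(0.92), np.float64(1.03), 0, -1)]
side 50 ang 51.33 dist 12.37 n 39 res 0.48 grad 4.2
side 140 ang 142.75 dist 11.98 n 38 res 0.58 grad 3.4
side 230 ang 232.02 dist 13.45 n 20 res 0.57 grad 3.3
side 320 ang 322.95 dist 15.46 n 31 res 0.61 grad 3.2
```

Request:
jog_arm(steps=[{"x": 0.001, "y": 0, "z": -0.02, "ax": 0, "ay": 0, "az": 1, "fingers": -1}, {"x": 0, "y": 0, "z": -0.02, "ax": 0, "ay": 0, "az": 0, "fingers": -1}, {"x": 0, "y": 0, "z": -0.008, "ax": 0, "ay": 0, "az": 0, "fingers": -1}, {"x": 0, "y": 0, "z": 0, "ax": 0, "ay": 0, "az": 0, "fingers": -1}, {"x": 0, "y": 0, "z": 0, "ax": 0, "ay": 0, "az": 0, "fingers": -1}])

```text
clock: 32.08
ee_pos: [0.5556, 0.0832, 0.0677]
ee_rot: [[0.63, 0.777, 0.001], [0.777, -0.63, 0.0], [0.001, 0.001, -1.0]]
contact_force: [0.1, -0.2, -2.0]
gripper_width: 0.0113
grip_force: 60.0
```

```bash
python3 st.py
```

```text
t 32.08 ee [0.5556 0.0832 0.0677] yaw 50.96 ring-B mm [1.1 1.9] F [ 0.1 -0.2 -2. ] M [-0.12  0.12  0.02] Mbolt 0.04 rxF 0.02 w 0.0113
```

Request:
jog_arm(steps=[{"x": -0.0006, "y": -0.0009, "z": -0.002, "ax": 0, "ay": 0, "az": 0, "fingers": -1}, {"x": 0, "y": 0, "z": -0.004, "ax": 0, "ay": 0, "az": 0, "fingers": -1}, {"x": 0, "y": 0, "z": -0.002, "ax": 0, "ay": 0, "az": 0, "fingers": -1}, {"x": 0, "y": 0, "z": 0, "ax": 0, "ay": 0, "az": 0, "fingers": -1}])

```text
clock: 32.58
ee_pos: [0.5543, 0.0826, 0.0588]
ee_rot: [[0.63, 0.777, -0.0], [0.777, -0.63, 0.0], [-0.0, -0.0, -1.0]]
contact_force: [-0.5, -0.7, -2.2]
gripper_width: 0.0114
grip_force: 60.0
```

```bash
python3 st.py
```

```text
t 32.58 ee [0.5543 0.0826 0.0588] yaw 50.98 ring-B mm [-0.2  1.3] F [-0.5 -0.7 -2.2] M [-0.04  0.13 -0.  ] Mbolt -0.0 rxF 0.0 w 0.0114
```

Request:
jog_arm(steps=[{"x": 0, "y": 0, "z": -0.002, "ax": 0, "ay": 0, "az": 0, "fingers": -1}, {"x": 0, "y": 0, "z": 0, "ax": 0, "ay": 0, "az": 0, "fingers": -1}])

```text
clock: 32.83
ee_pos: [0.5543, 0.0826, 0.0569]
ee_rot: [[0.63, 0.777, -0.0], [0.777, -0.63, 0.0], [-0.0, -0.0, -1.0]]
contact_force: [0.7, -0.1, -2.4]
gripper_width: 0.0115
grip_force: 60.0
```

```bash
python3 st.py
```

```text
t 32.83 ee [0.5543 0.0826 0.0569] yaw 50.98 ring-B mm [-0.2  1.2] F [ 0.7 -0.1 -2.4] M [-0.05  0.13 -0.02] Mbolt 0.02 rxF 0.05 w 0.0115
```

Request:
jog_arm(steps=[{"x": 0, "y": 0, "z": -0.002, "ax": 0, "ay": 0, "az": 0, "fingers": -1}, {"x": 0, "y": 0, "z": -0.0005, "ax": 0, "ay": 0, "az": 0, "fingers": -1}, {"x": 0, "y": 0, "z": 0, "ax": 0, "ay": 0, "az": 0, "fingers": -1}])

```text
clock: 33.2
ee_pos: [0.5545, 0.0825, 0.0547]
ee_rot: [[0.63, 0.777, 0.0], [0.777, -0.63, 0.0], [0.0, 0.0, -1.0]]
contact_force: [-0.3, -0.2, 0.1]
gripper_width: 0.0114
grip_force: 60.0
```

```bash
python3 st.py; sed -i 's/\.0767/.0764/g' arc.py; python3 arc.py 51 35 4;python3 arc.py 35 11 2
```

```text
t 33.2 ee [0.5545 0.0825 0.0547] yaw 50.97 ring-B mm [-0.   1.2] F [-0.3 -0.2  0.1] M [-0.06  0.15  0.02] Mbolt 0.01 rxF -0.01 w 0.0114
47.0 [-4.1  3.4] [0.5509 0.0858]
43.0 [-3.8  3.7] [0.5471 0.0895]
39.0 [-3.6  4. ] [0.5435 0.0934]
35.0 [-3.3  4.2] [0.5402 0.0976]
33.0 [-1.5  2.2] [0.5387 0.0998]
31.0 [-1.5  2.2] [0.5372 0.1021]
29.0 [-1.4  2.3] [0.5359 0.1043]
27.0 [-1.3  2.3] [0.5346 0.1067]
25.0 [-1.2  2.4] [0.5333 0.109 ]
23.0 [-1.1  2.4] [0.5322 0.1115]
21.0 [-1.   2.5] [0.5312 0.1139]
19.0 [-1.   2.5] [0.5302 0.1164]
17.0 [-0.9  2.5] [0.5293 0.1189]
15.0 [-0.8  2.5] [0.5286 0.1215]
13.0 [-0.7  2.6] [0.5279 0.124 ]
11.0 [-0.6  2.6] [0.5273 0.1266]
```

Seated on the washer again with no force. I'll turn gently and feel.

Request:
jog_arm(steps=[{"x": -0.0041, "y": 0.0034, "z": 0, "ax": 0, "ay": 0, "az": -4, "fingers": -1}, {"x": -0.0038, "y": 0.0037, "z": 0, "ax": 0, "ay": 0, "az": -4, "fingers": -1}, {"x": 0, "y": 0, "z": 0, "ax": 0, "ay": 0, "az": 0, "fingers": -1}])

```text
clock: 33.58
ee_pos: [0.547, 0.0902, 0.0548]
ee_rot: [[0.731, 0.682, 0.001], [0.682, -0.731, 0.001], [0.001, 0.0, -1.0]]
contact_force: [0.9, 2.0, -2.0]
gripper_width: 0.0115
grip_force: 60.0
```

```bash
python3 st.py
```

```text
t 33.58 ee [0.547  0.0902 0.0548] yaw 43.02 ring-B mm [0.4 1.7] F [ 0.9  2.  -2. ] M [ 0.43 -0.1   0.06] Mbolt -0.01 rxF -0.06 w 0.0115
```

Request:
jog_arm(steps=[{"x": -0.0018, "y": 0.002, "z": 0, "ax": 0, "ay": 0, "az": -2, "fingers": -1}, {"x": 0, "y": 0, "z": 0, "ax": 0, "ay": 0, "az": 0, "fingers": -1}])

```text
clock: 33.83
ee_pos: [0.5455, 0.0921, 0.0548]
ee_rot: [[0.754, 0.657, 0.001], [0.657, -0.754, 0.001], [0.002, 0.0, -1.0]]
contact_force: [1.8, 3.7, -1.1]
gripper_width: 0.0117
grip_force: 60.0
```

```bash
python3 st.py
```

```text
t 33.83 ee [0.5455 0.0921 0.0548] yaw 41.07 ring-B mm [0.7 1.7] F [ 1.8  3.7 -1.1] M [ 0.66 -0.19  0.17] Mbolt 0.05 rxF -0.12 w 0.0117
```

Request:
jog_arm(steps=[{"x": -0.0018, "y": 0.002, "z": 0, "ax": 0, "ay": 0, "az": -2, "fingers": -1}, {"x": 0, "y": 0, "z": 0, "ax": 0, "ay": 0, "az": 0, "fingers": -1}])

```text
clock: 34.08
ee_pos: [0.5441, 0.0939, 0.0548]
ee_rot: [[0.776, 0.63, 0.002], [0.63, -0.776, 0.0], [0.002, 0.001, -1.0]]
contact_force: [3.6, 3.9, -0.7]
gripper_width: 0.0117
grip_force: 60.1
```

```bash
python3 st.py
```

```text
t 34.08 ee [0.5441 0.0939 0.0548] yaw 39.08 ring-B mm [1.  1.6] F [ 3.6  3.9 -0.7] M [ 0.72 -0.44  0.3 ] Mbolt 0.25 rxF -0.05 w 0.0117
```

Request:
jog_arm(steps=[{"x": -0.0012, "y": 0.0026, "z": 0, "ax": 0, "ay": 0, "az": -2, "fingers": -1}, {"x": 0, "y": 0, "z": 0, "ax": 0, "ay": 0, "az": 0, "fingers": -1}])

```text
clock: 34.33
ee_pos: [0.5428, 0.0957, 0.0548]
ee_rot: [[0.797, 0.604, 0.002], [0.604, -0.797, -0.001], [0.001, 0.002, -1.0]]
contact_force: [4.2, -0.3, -2.0]
gripper_width: 0.0116
grip_force: 60.1
```

```bash
python3 st.py
```

```text
t 34.33 ee [0.5428 0.0957 0.0548] yaw 37.12 ring-B mm [1.4 1.3] F [ 4.2 -0.3 -2. ] M [ 0.07 -0.55  0.51] Mbolt 0.72 rxF 0.21 w 0.0116
```

Request:
jog_arm(steps=[{"x": -0.0008, "y": 0.0011, "z": 0, "ax": 0, "ay": 0, "az": -1, "fingers": -1}, {"x": 0, "y": 0, "z": 0, "ax": 0, "ay": 0, "az": 0, "fingers": -1}])

```text
clock: 34.58
ee_pos: [0.5421, 0.0966, 0.0548]
ee_rot: [[0.809, 0.588, 0.002], [0.588, -0.809, -0.001], [0.001, 0.002, -1.0]]
contact_force: [5.3, -2.2, -1.5]
gripper_width: 0.0111
grip_force: 60.2
```

```bash
python3 st.py; python3 rm.py w24|tail -1
```

```text
t 34.58 ee [0.5421 0.0966 0.0548] yaw 36.03 ring-B mm [1.6 1.1] F [ 5.3 -2.2 -1.5] M [-0.41 -0.74  0.6 ] Mbolt 0.97 rxF 0.37 w 0.0111
rows [(211, 328), (212, 328), (212, 328), (212, 328), (212, 328), (213, 327), (213, 327), (213, 327), (214, 327)] shank [(258, 286), (259, 286), (260, 286), (255, 286)]
```

The torque again rises by about 0.25 N m per degree to 0.97, in a posture well clear of the posts and with no further rotation. That's the stop. I'll unload, lift slowly, and take the spanner back to the mat.

Request:
jog_arm(steps=[{"x": 0.0016, "y": -0.0024, "z": 0, "ax": 0, "ay": 0, "az": 2, "fingers": -1}, {"x": 0.0017, "y": -0.0022, "z": 0, "ax": 0, "ay": 0, "az": 2, "fingers": -1}, {"x": 0.0017, "y": -0.002, "z": 0, "ax": 0, "ay": 0, "az": 2, "fingers": -1}, {"x": 0, "y": 0, "z": 0, "ax": 0, "ay": 0, "az": 0, "fingers": -1}])

```text
clock: 35.12
ee_pos: [0.5461, 0.0912, 0.0546]
ee_rot: [[0.744, 0.668, 0.0], [0.668, -0.744, 0.001], [0.001, -0.001, -1.0]]
contact_force: [3.4, 3.2, -0.1]
gripper_width: 0.0115
grip_force: 60.0
```

```bash
python3 st.py
```

```text
t 35.12 ee [0.5461 0.0912 0.0546] yaw 41.9 ring-B mm [0.6 1.6] F [ 3.4  3.2 -0.1] M [ 0.68 -0.5   0.13] Mbolt 0.13 rxF -0.01 w 0.0115
```

Request:
jog_arm(steps=[{"x": 0.0006, "y": 0.0004, "z": 0, "ax": 0, "ay": 0, "az": 0, "fingers": -1}, {"x": 0, "y": 0, "z": 0.004, "ax": 0, "ay": 0, "az": 0, "fingers": -1}, {"x": 0, "y": 0, "z": 0.005, "ax": 0, "ay": 0, "az": 0, "fingers": -1}, {"x": 0, "y": 0, "z": 0.006, "ax": 0, "ay": 0, "az": 0, "fingers": -1}, {"x": 0, "y": 0, "z": 0.01, "ax": 0, "ay": 0, "az": 0, "fingers": -1}])

```text
clock: 35.75
ee_pos: [0.5451, 0.0908, 0.0796]
ee_rot: [[0.743, 0.669, -0.003], [0.669, -0.743, -0.0], [-0.002, -0.001, -1.0]]
contact_force: [-0.5, 0.6, -2.6]
gripper_width: 0.0115
grip_force: 60.0
```

Request:
jog_arm(steps=[{"x": 0, "y": 0, "z": 0.015, "ax": 0, "ay": 0, "az": 0, "fingers": -1}, {"x": 0, "y": 0, "z": 0.02, "ax": 0, "ay": 0, "az": 0, "fingers": -1}, {"x": 0, "y": 0, "z": 0.01, "ax": 0, "ay": 0, "az": 0, "fingers": -1}, {"x": 0, "y": 0, "z": 0, "ax": 0, "ay": 0, "az": 0, "fingers": -1}, {"x": 0, "y": 0, "z": 0, "ax": 0, "ay": 0, "az": 0, "fingers": -1}])

```text
clock: 36.38
ee_pos: [0.546, 0.0911, 0.1241]
ee_rot: [[0.743, 0.669, -0.001], [0.669, -0.743, 0.0], [-0.001, -0.001, -1.0]]
contact_force: [-0.2, -0.2, -2.7]
gripper_width: 0.0116
grip_force: 60.0
```

```bash
python3 st.py; python3 rm.py w25|tail -1; python3 tm.py w25; python3 sq.py w25 51
```

```text
t 36.38 ee [0.546  0.0911 0.1241] yaw 41.98 ring-B mm [0.4 1.6] F [-0.2 -0.2 -2.7] M [-0.04  0.18 -0.01] Mbolt -0.0 rxF 0.0 w 0.0116
rows [(216, 332), (217, 332), (217, 332), (217, 331), (217, 331), (218, 331), (218, 331), (218, 331), (218, 331)] shank [(260, 288), (251, 287), (262, 287), (262, 286)]
w25 [(np.float32(0.73), np.float64(1.02), 0, -1), (np.float32(0.92), np.float64(1.03), 0, -1), (np.float32(0.93), np.float64(1.02), 0, -2)]
side 51 ang 51.14 dist 12.34 n 38 res 0.5 grad 4.1
side 141 ang 142.38 dist 11.95 n 39 res 0.51 grad 3.4
side 231 ang 231.09 dist 13.33 n 20 res 0.86 grad 3.2
side 321 ang 324.5 dist 15.37 n 28 res 0.55 grad 3.1
```

The bolt hasn't moved under 0.97 N m, so it is at its stop. The spanner is level in the grip. Returning to the mat.

Request:
jog_arm(steps=[{"x": -0.003, "y": -0.025, "z": 0, "ax": 0, "ay": 0, "az": -4, "fingers": -1}, {"x": -0.004, "y": -0.05, "z": 0, "ax": 0, "ay": 0, "az": -5, "fingers": -1}, {"x": -0.005, "y": -0.06, "z": 0, "ax": 0, "ay": 0, "az": -6, "fingers": -1}, {"x": -0.005, "y": -0.06, "z": 0, "ax": 0, "ay": 0, "az": -6, "fingers": -1}, {"x": -0.005, "y": -0.06, "z": -0.01, "ax": 0, "ay": 0, "az": -5.5, "fingers": -1}])

```text
clock: 37.05
ee_pos: [0.5245, -0.1658, 0.1144]
ee_rot: [[0.965, 0.264, 0.001], [0.264, -0.965, -0.0], [0.001, 0.0, -1.0]]
contact_force: [1.5, -0.2, -2.4]
gripper_width: 0.0117
grip_force: 60.0
```

Request:
jog_arm(steps=[{"x": -0.004, "y": -0.055, "z": -0.02, "ax": 0, "ay": 0, "az": 0, "fingers": -1}, {"x": 0, "y": -0.039, "z": -0.025, "ax": 0, "ay": 0, "az": 0, "fingers": -1}, {"x": 0, "y": 0, "z": -0.025, "ax": 0, "ay": 0, "az": 0, "fingers": -1}, {"x": 0, "y": 0, "z": -0.015, "ax": 0, "ay": 0, "az": 0, "fingers": -1}, {"x": 0, "y": 0, "z": 0, "ax": 0, "ay": 0, "az": 0, "fingers": -1}])

```text
clock: 37.67
ee_pos: [0.5192, -0.2566, 0.0281]
ee_rot: [[0.964, 0.267, -0.003], [0.267, -0.964, 0.002], [-0.002, -0.003, -1.0]]
contact_force: [-0.1, 0.6, -2.3]
gripper_width: 0.0115
grip_force: 60.0
```

Request:
jog_arm(steps=[{"x": 0, "y": 0, "z": -0.006, "ax": 0, "ay": 0, "az": 0, "fingers": -1}, {"x": 0, "y": 0, "z": 0, "ax": 0, "ay": 0, "az": 0, "fingers": -1}, {"x": 0, "y": 0, "z": 0, "ax": 0, "ay": 0, "az": 0, "fingers": -1}])

```text
clock: 38.05
ee_pos: [0.521, -0.2578, 0.0242]
ee_rot: [[0.964, 0.267, 0.001], [0.267, -0.964, -0.0], [0.001, 0.001, -1.0]]
contact_force: [-0.5, 0.3, -2.3]
gripper_width: 0.0117
grip_force: 60.0
```

```bash
python3 st.py
```

```text
t 38.05 ee [ 0.521  -0.2578  0.0242] yaw 15.51 ring-B mm [  -7.2 -377.7] F [-0.5  0.3 -2.3] M [-0.04  0.12  0.04] Mbolt -0.18 rxF -0.22 w 0.0117
```

Request:
jog_arm(steps=[{"x": 0, "y": 0, "z": -0.006, "ax": 0, "ay": 0, "az": 0, "fingers": -1}, {"x": 0, "y": 0, "z": -0.005, "ax": 0, "ay": 0, "az": 0, "fingers": -1}, {"x": 0, "y": 0, "z": -0.003, "ax": 0, "ay": 0, "az": 0, "fingers": -1}, {"x": 0, "y": 0, "z": 0, "ax": 0, "ay": 0, "az": 0, "fingers": -1}])

```text
clock: 38.55
ee_pos: [0.5202, -0.2577, 0.0091]
ee_rot: [[0.964, 0.267, -0.001], [0.267, -0.964, 0.001], [-0.001, -0.001, -1.0]]
contact_force: [0.2, -0.2, -4.0]
gripper_width: 0.0117
grip_force: 60.0
```

Request:
jog_arm(steps=[{"x": 0, "y": 0, "z": -0.001, "ax": 0, "ay": 0, "az": 0, "fingers": -1}, {"x": 0, "y": 0, "z": -0.001, "ax": 0, "ay": 0, "az": 0, "fingers": -1}, {"x": 0, "y": 0, "z": 0, "ax": 0, "ay": 0, "az": 0, "fingers": -1}])

```text
clock: 38.92
ee_pos: [0.5206, -0.258, 0.008]
ee_rot: [[0.964, 0.267, 0.0], [0.267, -0.964, -0.0], [0.0, 0.0, -1.0]]
contact_force: [-1.2, 0.4, 2.4]
gripper_width: 0.0114
grip_force: 60.0
```

```bash
python3 st.py
```

```text
t 38.92 ee [ 0.5206 -0.258   0.008 ] yaw 15.48 ring-B mm [  -7.5 -378. ] F [-1.2  0.4  2.4] M [ 0.05  0.33 -0.03] Mbolt -0.56 rxF -0.52 w 0.0114
```

The spanner is resting on the mat, with the vertical force reversed. I'll open, rise straight up and check.

Request:
jog_arm(steps=[{"x": 0, "y": 0, "z": 0, "ax": 0, "ay": 0, "az": 0, "fingers": -0.3}, {"x": 0, "y": 0, "z": 0, "ax": 0, "ay": 0, "az": 0, "fingers": -0.3}, {"x": 0, "y": 0, "z": 0, "ax": 0, "ay": 0, "az": 0, "fingers": -0.3}, {"x": 0, "y": 0, "z": 0.01, "ax": 0, "ay": 0, "az": 0, "fingers": -0.3}, {"x": 0, "y": 0, "z": 0.03, "ax": 0, "ay": 0, "az": 0, "fingers": -0.3}])

```text
clock: 39.55
ee_pos: [0.5194, -0.2572, 0.0471]
ee_rot: [[0.964, 0.267, -0.003], [0.267, -0.964, 0.002], [-0.002, -0.002, -1.0]]
contact_force: [0.4, 0.3, 0.7]
gripper_width: 0.0312
grip_force: 0.0
```

Request:
jog_arm(steps=[{"x": 0, "y": 0, "z": 0.05, "ax": 0, "ay": 0, "az": 0, "fingers": -0.3}, {"x": 0, "y": 0, "z": 0.06, "ax": 0, "ay": 0, "az": 0, "fingers": -0.3}, {"x": -0.02, "y": 0, "z": 0.05, "ax": 0, "ay": 0, "az": 0, "fingers": -0.3}, {"x": 0, "y": 0, "z": 0, "ax": 0, "ay": 0, "az": 0, "fingers": -0.3}, {"x": 0, "y": 0, "z": 0, "ax": 0, "ay": 0, "az": 0, "fingers": -0.3}])

```text
clock: 40.17
ee_pos: [0.5002, -0.2576, 0.2074]
ee_rot: [[0.964, 0.267, 0.0], [0.267, -0.964, 0.0], [0.0, -0.0, -1.0]]
contact_force: [0.4, 0.4, -0.7]
gripper_width: 0.0306
grip_force: 0.0
```

```bash
python3 - <<'E'
from h import *
f=imaging.grab_frame("wrist");cv2.imwrite("pics/end.png",f["color"])
for c in("wrist","scene"):
    if c=="scene":imaging.grab_frame(c)
    for t in("spanner","mat","screwdriver","bowl","tin"):print(c,t,[(np.round(d["position"],3).tolist(),round(d["conf"],2)) for d in finder.boxes_of(c,t)[:3]])
im=f["color"].astype(int);m=((im.max(2)-im.min(2)<35)&(im.max(2)>90)).astype(np.uint8);m[252:]=0;m[:,:190]=0;m[:,350:]=0
m=cv2.morphologyEx(m,cv2.MORPH_CLOSE,np.ones((3,3)));n,l,st,_=cv2.connectedComponentsWithStats(m);k=1+np.argmax(st[1:,4]);print(st[k])
v,u=np.nonzero(l==k);P=np.array([ray(f,a,b,.022)[:2] for a,b in zip(u,v)]);i=P@[.964,.267];d=np.array([.964,.267]);s=P@[-.267,.964]
r=i.max()-.0235;w=s[i>i.max()-.047];print("ring",d*r+np.array([-.267,.964])*(w.max()+w.min())/2,"ringwidth",np.ptp(w))
s=bot.get_state();print(s["clock"],s["contact_force"],s["ee_pos"])
E
```

```text
wrist spanner [([0.548, -0.254, 0.022], 0.87)]
wrist mat [([0.529, -0.223, 0.008], 0.8)]
wrist screwdriver [([0.508, -0.442, 0.02], 0.68)]
wrist bowl []
wrist tin []
scene spanner [([0.576, -0.254, 0.028], 0.66), ([0.86, -0.235, 0.015], 0.58), ([0.305, -0.524, 0.016], 0.55)]
scene mat [([0.514, -0.229, 0.006], 0.81)]
scene screwdriver [([0.51, -0.444, 0.025], 0.63)]
scene bowl [([0.39, 0.387, 0.034], 0.81)]
scene tin [([0.56, 0.422, 0.065], 0.77)]
[ 256   60   51  192 3156]
ring [ 0.59418985 -0.23908896] ringwidth 0.04762884723335242
40.775 [-0.17306592 -0.27639319 -0.76043594] [ 0.50049284 -0.25783328  0.20733279]
```

The spanner lies flat on the mat with its ring at (0.594, −0.239) and the right apparent width. The screwdriver, bowl and tin haven't moved, and the arm is clear. Handing in.

```bash
python3 -c "
from plant import bot
print(bot.sign_off())"
```

```text
the job is handed in; nothing more can be done
None
```

I handed the job in with the bolt at its stop as felt and the spanner released flat on the mat; sign-off gave no verdict. The bolt turned about 70° by camera, and a second bite at 0.97 N m did not move it. That is about 10° less than I'd expect if joint zero has a corner on the bracket's x axis. I overshot once to about 1.55 N m by my wrist-force estimate, above the 1.2 N m guide and the roughly 1.4 N m (140 N) fail limit. The fingertips stood about level with the reported TCP, not 19 mm ahead, so the first grasp closed on air.

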